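Hang the pot arms and fit their collars

TASK

On the window ledge, hang the two pot arms: hook each arm's claws into the slots of the upright whose cap has the arm's own colour and press it down until both yellow latches snap over it. Once both arms are locked, thread every collar on the ledge down the post of the arm of its own colour, fully home, with the wide one below the narrow one where both are there. Leave the rabbit pot, sprayer, scoop and skewer where they are.

Things in the scene. Friction and masses are not known exactly. Their poses are not given: they have to be found in the camera images.
- upright_copper: Fixed slotted upright: smooth dark sheet 80 mm wide, 6 mm thick, 214 mm high, copper cap on top (to z 222). Origin on the ledge below the middle of its front face, which is the plane x = 0; +x points into it, away from the robot. Two slots one over the other at y = 0, 14 mm wide, z 128-162 and 172-206 mm; free behind. Two yellow latches on its face. Foot 130 x 110 x 8 mm, x -20 to 110.
- seat_copper (a point): Where the copper arm's origin lies when home: 51.5 mm before the upright's face, 110 mm above the ledge; axes as the upright. To hang: arm level, same yaw, origin 20 mm (18-24) above this point, claws in through the slots along +x until the plate is within 1.5 mm of the face, then straight down 20 mm; the latches resist by about 10 N, then snap over the ears. It stays up, sagging about 2 degrees.
- grip_copper (a point): Middle of the copper arm's black grip block, 38 mm above the arm's origin, 10 mm below its top: 40 mm long in x, 16 mm wide, z 12-48 mm. Take it from above closing along the arm's y; nothing beside it. The gripper may keep hold while pressing, or push on the block's top.
- claws_copper (a point): Lower claw of the copper arm: on the plate's back face (x = 51 mm), y = 0, underside of the claw's shank (z = 18 mm). A like claw is 44 mm higher. Both 10 mm wide, shanks 8 mm high, 13 mm long; at the end a lip 5 mm thick hangs 13 mm below the shank. 1.7 mm play at the lip's root, 3.4 at its tip. Home, each shank rests on the lower edge of its slot.
- latch_copper_left (a joint): Yellow, slippery sprung latch on the +y side of the copper upright: 0 = sprung out (free, or locked over the arm's ear), grows to 0.010 m as it is pushed aside, away from the middle; 1.6 N at 0, 400 N/m. Nose 17 mm from the middle, 6 to 18 mm above the seat, sloped on top, flat below.
- latch_copper_right (a joint): Yellow, slippery sprung latch on the -y side of the copper upright: 0 = sprung out (free, or locked over the arm's ear), grows to 0.010 m as it is pushed aside, away from the middle; 1.6 N at 0, 400 N/m. Nose 17 mm from the middle, 6 to 18 mm above the seat, sloped on top, flat below.
- bracket_copper: Loose copper pot arm (bracket), 250 g (+-30%), 165 mm long, standing level on its underside as it will hang. Origin on the underside below its black grip block; +x to the claws, z up. Bar 22 mm wide, 12 high; back plate at x 45-51 mm, 30 wide, 76 high, with a foot flange 44 wide at z 0-5 (its ends are the ears the latches catch); round seat for collars, 52 mm across, at x = -75.
- post_copper (a point): Foot of the copper arm's post: on its axis, at the top of the round seat; z up along the post, which rises 49.5 mm above it. A collar fully home has its origin here (or 16 mm higher if it rests on another collar).
- wide_copper: Loose copper collar, the wide one: ring 56 mm across, hole 19 mm, 16 mm high, 60 g, lying flat. Origin: middle of its underside, z along the hole. May be absent (None).
- narrow_copper: Loose copper collar, the narrow one: ring 40 mm across, hole 19 mm, 16 mm high, 40 g, lying flat. Origin: middle of its underside, z along the hole. May be absent (None).
- upright_green: Fixed slotted upright: smooth dark sheet 80 mm wide, 6 mm thick, 214 mm high, green cap on top (to z 222). Origin on the ledge below the middle of its front face, which is the plane x = 0; +x points into it, away from the robot. Two slots one over the other at y = 0, 14 mm wide, z 128-162 and 172-206 mm; free behind. Two yellow latches on its face. Foot 130 x 110 x 8 mm, x -20 to 110.
- seat_green (a point): Where the green arm's origin lies when home: 51.5 mm before the upright's face, 110 mm above the ledge; axes as the upright. To hang: arm level, same yaw, origin 20 mm (18-24) above this point, claws in through the slots along +x until the plate is within 1.5 mm of the face, then straight down 20 mm; the latches resist by about 10 N, then snap over the ears. It stays up, sagging about 2 degrees.
- grip_green (a point): Middle of the green arm's black grip block, 38 mm above the arm's origin, 10 mm below its top: 40 mm long in x, 16 mm wide, z 12-48 mm. Take it from above closing along the arm's y; nothing beside it. The gripper may keep hold while pressing, or push on the block's top.
- claws_green (a point): Lower claw of the green arm: on the plate's back face (x = 51 mm), y = 0, underside of the claw's shank (z = 18 mm). A like claw is 44 mm higher. Both 10 mm wide, shanks 8 mm high, 13 mm long; at the end a lip 5 mm thick hangs 13 mm below the shank. 1.7 mm play at the lip's root, 3.4 at its tip. Home, each shank rests on the lower edge of its slot.
- latch_green_left (a joint): Yellow, slippery sprung latch on the +y side of the green upright: 0 = sprung out (free, or locked over the arm's ear), grows to 0.010 m as it is pushed aside, away from the middle; 1.6 N at 0, 400 N/m. Nose 17 mm from the middle, 6 to 18 mm above the seat, sloped on top, flat below.
- latch_green_right (a joint): Yellow, slippery sprung latch on the -y side of the green upright: 0 = sprung out (free, or locked over the arm's ear), grows to 0.010 m as it is pushed aside, away from the middle; 1.6 N at 0, 400 N/m. Nose 17 mm from the middle, 6 to 18 mm above the seat, sloped on top, flat below.
- bracket_green: Loose green pot arm (bracket), 250 g (+-30%), 165 mm long, standing level on its underside as it will hang. Origin on the underside below its black grip block; +x to the claws, z up. Bar 22 mm wide, 12 high; back plate at x 45-51 mm, 30 wide, 76 high, with a foot flange 44 wide at z 0-5 (its ends are the ears the latches catch); round seat for collars, 52 mm across, at x = -75.
- post_green (a point): Foot of the green arm's post: on its axis, at the top of the round seat; z up along the post, which rises 49.5 mm above it. A collar fully home has its origin here (or 16 mm higher if it rests on another collar).
- wide_green: Loose green collar, the wide one: ring 56 mm across, hole 19 mm, 16 mm high, 60 g, lying flat. Origin: middle of its underside, z along the hole. May be absent (None).
- narrow_green: Loose green collar, the narrow one: ring 40 mm across, hole 19 mm, 16 mm high, 40 g, lying flat. Origin: middle of its underside, z along the hole. May be absent (None).
- rabbit_pot: Bystander: white ceramic rabbit pot, 90 mm across, ears to 133 mm high. Origin at the middle of its underside.
- sprayer: Bystander: green hand sprayer, 76 mm across, 195 mm high. Origin at the middle of its underside.
- scoop: Bystander: copper-toned scoop lying along its x, 185 x 56 mm, 34 mm high. Origin below the root of its handle (-x), blade to +x.
- skewer: Bystander: flat bamboo skewer lying along its x, about 205 mm long, 4 mm thick, paddle end at -x. Origin at its middle.

How it is judged:
By the outcome, as a careful person would: the job done as asked, in the order asked, and still so for the second after the job is handed in, with the robot touching nothing.
Of wide_copper, narrow_copper, wide_green, narrow_green only 2 to 4 are there at a start; the rules pass over those that are not, and their reading is None.
At some moment in a run one of wide_copper, narrow_copper, wide_green, narrow_green, bracket_copper, bracket_green may be knocked a few centimetres aside while the robot is not near it.
It also fails if it takes over 210 s, if anything falls off the work surface, if the arm or the gripper's body presses on something with over 40 N, if the wrist force passes 120 N, or if a joint passes its speed limit or range.

ROBOT

A 7-joint arm with a two-finger parallel gripper is mounted at the origin on the work surface. World frame = base frame: x ahead of the robot, y to its left, z up, the work surface at z = 0. Lengths are in m, angles in rad, forces in N, time in s.
With the tool pointing down it reaches from about 0.4 to 0.85 m from the base axis. Payload 10.4 kg.
Tool frame: the origin (TCP) lies at the very end of the fingers, on their centre line; the grasp point (between the pads) lies 19 mm behind it (tcp_to_grasp is the distance from the TCP to the grasp point, in m); z points along the fingers, y is the line along which they close (so a half turn about z gives the same grasp; the last joint's range is limited). The gripper opens to 85 mm and grips with 20 to 120 N. Pads are 22 mm wide; open, the fingers measure 114 mm over their backs; the gripper's body (76 mm by 85 mm) begins 54 mm behind the grasp point. The pads swing forward as they close: fully open they stand 13 mm farther back than shut.
Start: joints at [-1.349, 0.332, -0.065, 1.46, 0.022, 1.35, -0.088], TCP at [0.151, 0.606, 0.231] pointing down, gripper open.
Joint ranges: [-2.6, 2.6], [-0.5, 2.12], [-1.47, 1.34], [0.16, 2.42], [-1.27, 4.41], [0.06, 2.06], [-2.6, 2.6]. Speed limits (rad/s): [2.22, 2.22, 2.79, 2.79, 3.14, 3.14, 3.14].

INTERFACE

Orientations are given as a unit quaternion [w, x, y, z].
In Python, from rig import state, snapshot, sign_off, tcp_to_grasp gives the robot as it stands.
- The arm moves only by the tool servo_tool, never from a script. Its arguments are lists of equal length, an entry for each row: "slide": the shift along the world's x, y, z in cm, a list of three; "turn": the turn about the world's z in rad; "hand": the finger opening in cm, from 0 to 8.54. In form: {"slide": [[tx, ty, tz], ...], "turn": [turn, ...], "hand": [hand, ...]}. A call has 1 to 5 rows; each row shifts and turns the commanded pose from where the row before left it; what a row does not reach is not made up. A row lasts 1/12 s, in which the tool goes at most 41.7 mm and 7.16 degrees, less where a joint would pass 70% of its speed; a pose out of reach is approached as far as the arm can. A call with a gripper value outside its range is refused whole. The fingers move at their own pace and stop on an object; the grip force is fixed at half the most. Time passes only in rows, so rows that do not move let the fingers close. It gives the time, the measured TCP pose, the force, the opening and the grip force at its end, in the units of the state.
- state(): the state, without advancing time (a new reading comes with each control period).
- snapshot(name): name is "scene" or "side" or "wrist"; returns a dict with "frame" (420x560x3 uint8, red, green, blue), "fx", "fy", "cx", "cy" (pixels), "origin" and "attitude" of the camera in the world. Camera axes: x right, y up, looking along -z (the intrinsics and any distortion apply to the point x, -y, -z); pixel columns grow to the right and rows downward; lengths in m; the calibration is good to about 2 mm. The wrist camera is an equidistant fisheye: a pixel r from the principal point sees the ray r / f radians off the axis. A picture is of the moment at which its call begins. There is no depth.
- sign_off(): hands the job in; it is judged then, once.
The state is a dict: "t": time; "q": joint angles; "joint_velocities": joint speeds; "tau": joint torques, N m; "ee_pos": TCP position; "eef_rot": TCP orientation; "force": force on the tool from outside, world axes, zero at the start; "moment": the same for the moment, N m; "gripper_width": finger opening in m; "grip_force": force on a finger pad.
Only numpy, scipy, OpenCV 4.12 (cv2) and the standard library are available. Lean on these libraries where they do the work, as an engineer would, in place of code of your own. Each camera call takes 0.05 s, during which the arm holds its last target. There are 200 camera calls.

## Working session

There is one attempt and no reset: what is moved stays moved. The work goes in short steps, Python scripts to look and compute and a tool call to move; the robot and the scene stay as the last step left them, time stands still between calls to the robot, and variables do not carry over. Pictures are saved under pics/ and viewed, at most 14 in all, crops included, and the job is handed in when it is done.

Besides the shell and the picture viewer there is one more tool, called after "Request:" as a command line: name --pt "numbers of a row" for each row, then --argument value for the rest. servo_tool: Moves the arm, as the interface text tells. Its arguments: {"type":"object","properties":{"slide":{"type":"array","items":{"type":"array","items":{"type":"number"}}},"turn":{"type":"array","items":{"type":"number"}},"hand":{"type":"array","items":{"type":"number"}}},"required":["slide","turn","hand"]}

```bash
ls; mkdir -p pics
python3 - <<'E'
from rig import *
import cv2,numpy as np
print(state(),tcp_to_grasp)
for n in("scene","side","wrist"):
    s=snapshot(n);cv2.imwrite(f"pics/{n}0.png",s["frame"][:,:,::-1]);np.save(f"pics/{n}0.npy",s,allow_pickle=True)
    print(n,{k:v for k,v in s.items() if k!="frame"})
E
```

```text
pics
{'t': 0.0, 'q': array([-1.34862753,  0.33290379, -0.06475076,  1.46094453,  0.02159863,
        1.34985756, -0.08849782]), 'joint_velocities': array([ 0.00093028, -0.00053288,  0.00052425,  0.00033933,  0.00088328,
       -0.00060396,  0.00026753]), 'tau': array([ 1.16781390e-03, -6.25451231e+01,  4.95718885e-02, -3.91599441e+01,
        1.60446513e-02,  9.78395547e-03, -5.85903490e-05]), 'ee_pos': array([0.15134333, 0.60602326, 0.23049457]), 'eef_rot': array([-6.38271915e-05,  1.22043890e-01,  9.92524451e-01, -7.05897729e-04]), 'force': array([ 0.10004406, -0.49244127, -0.3678988 ]), 'moment': array([-0.0014732 , -0.0365364 ,  0.02133764]), 'grip_force': 0.0, 'gripper_width': 0.08573410505180261} 0.0187
scene {'fx': 385.17882099758447, 'fy': 385.17882099758447, 'cx': 277.05990716947906, 'cy': 205.95656188022642, 'origin': array([ 0.99145861, -0.37301652,  0.98921022]), 'attitude': array([0.86929567, 0.26575695, 0.12323808, 0.39813397])}
side {'fx': 407.4261770784698, 'fy': 407.4261770784698, 'cx': 275.7873437317275, 'cy': 212.37829414627566, 'origin': array([ 0.07979352, -0.53757868,  0.86567828]), 'attitude': array([ 0.87234403,  0.34390731, -0.13057667, -0.32201458])}
wrist {'fx': 325.19226210127806, 'fy': 325.19226210127806, 'cx': 283.6197355527168, 'cy': 209.60397755545236, 'origin': array([0.08380582, 0.62299254, 0.37435354]), 'attitude': array([ 0.78078592, -0.10883292, -0.08376781,  0.60951759])}
```

View pics/scene0.png

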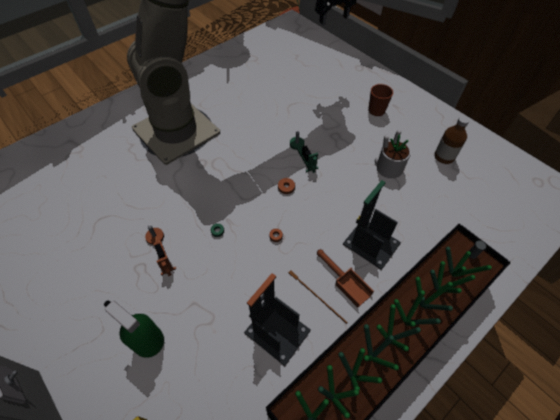

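View pics/side0.png

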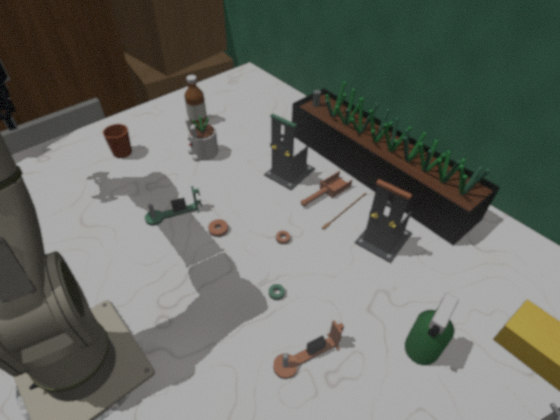

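View pics/wrist0.png

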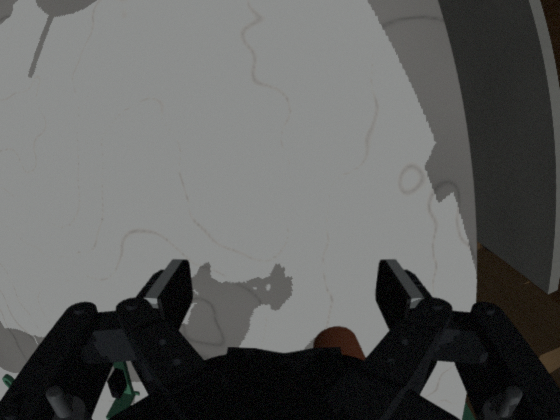

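Scene view: copper arm about (160,250), green arm (305,152), wide copper collar (286,186), narrow copper (276,235), narrow green (218,230), copper upright cap (263,290), green cap (373,203). There is no wide green collar. Side view has the same things at copper arm (310,350), green arm (178,208), collars (218,227), (283,237), (277,292) and caps (394,190), (284,127). The wrist camera sees only empty ledge.

```bash
cat > h.py <<'E'
import numpy as np,cv2
from scipy.spatial.transform import Rotation as R
from rig import *
def rot(q): return R.from_quat(np.roll(q,-1)).as_matrix()
def ray(s,px,fish=False):
    px=np.atleast_2d(px).astype(float)
    x=(px[:,0]-s["cx"])/s["fx"];y=(px[:,1]-s["cy"])/s["fy"]
    if fish:
        r=np.hypot(x,y)+1e-12;d=np.c_[np.sin(r)*x/r,-np.sin(r)*y/r,-np.cos(r)]
    else: d=np.c_[x,-y,-np.ones_like(x)]
    d=d/np.linalg.norm(d,axis=1)[:,None]
    return d@rot(s["attitude"]).T
def plane(s,px,z,fish=False):
    d=ray(s,px,fish);o=s["origin"];return o+d*((z-o[2])/d[:,2])[:,None]
def tri(views):  # list of (s,px,fish)
    A=np.zeros((3,3));b=np.zeros(3)
    for s,p,f in views:
        d=ray(s,p,f)[0];P=np.eye(3)-np.outer(d,d);A+=P;b+=P@s["origin"]
    X=np.linalg.solve(A,b)
    e=max(np.linalg.norm(np.cross(X-s["origin"],ray(s,p,f)[0])) for s,p,f in views)
    return X,e
def proj(s,X,fish=False):
    c=(np.atleast_2d(X)-s["origin"])@rot(s["attitude"])
    c=c*[1,-1,-1]
    if fish:
        h=np.hypot(c[:,0],c[:,1]);k=np.arctan2(h,c[:,2])/np.maximum(h,1e-9)
    else: k=1/c[:,2]
    return np.c_[s["cx"]+s["fx"]*k*c[:,0],s["cy"]+s["fy"]*k*c[:,1]]
def masks(f):
    h=cv2.cvtColor(f,cv2.COLOR_RGB2HSV)
    cop=cv2.inRange(h,(2,110,60),(14,255,255));gr=cv2.inRange(h,(65,80,25),(95,255,255))
    return dict(copper=cop,green=gr)
def blobs(m,amin=25):
    n,l,st,c=cv2.connectedComponentsWithStats(m)
    return [(i,c[i].round(1),st[i,4],l==i) for i in range(1,n) if st[i,4]>=amin]
def load(n): return np.load(f"pics/{n}.npy",allow_pickle=True).item()
def shot(n,tag):
    s=snapshot(n);np.save(f"pics/{n}{tag}.npy",s,allow_pickle=True);return s
E
python3 - <<'E'
from h import *
for n in("scene","side"):
    s=load(n+"0")
    for k,m in masks(s["frame"]).items():
        for i,c,a,mk in blobs(m,15):
            x,y,w,h=cv2.boundingRect(mk.astype(np.uint8));print(n,k,c,a,(x,y,w,h),plane(s,c,.016)[0].round(3))
A,B=load("scene0"),load("side0")
for nm,p,q in [("cop cap",(263,290),(394,190)),("gr cap",(373,203),(284,127)),("cop grip",(163,251),(317,346)),("gr grip",(306,152),(180,205)),("cop seat",(155,237),(287,365)),("gr seat",(296,144),(153,215))]:
    print(nm,*tri([(A,p,0),(B,q,0)]))
a=np.hstack([A["frame"][110:360,120:420]]);
cv2.imwrite("pics/c1.png",cv2.resize(a[:,:,::-1],None,fx=2.4,fy=2.4,interpolation=cv2.INTER_CUBIC))
E
```

```text
scene copper [210.6  24.5] 1363 (183, 0, 68, 61) [-0.447  0.47   0.016]
scene copper [265.1   2.4] 20 (263, 0, 6, 6) [-0.43   0.773  0.016]
scene copper [276.8   3.6] 15 (275, 1, 4, 7) [-0.385  0.808  0.016]
scene copper [286.4  10.5] 102 (272, 5, 28, 13) [-0.311  0.802  0.016]
scene copper [254.2   8.2] 20 (250, 7, 11, 4) [-0.424  0.702  0.016]
scene copper [260.4  15.5] 85 (252, 8, 18, 18) [-0.357  0.684  0.016]
scene copper [248.2  20.2] 70 (243, 11, 10, 19) [-0.364  0.618  0.016]
scene copper [359.   17.6] 27 (351, 13, 18, 11) [-0.049  1.012  0.016]
scene copper [237.2  17.7] 45 (232, 14, 11, 9) [-0.413  0.593  0.016]
scene copper [265.8  19.8] 23 (259, 17, 14, 7) [-0.314  0.681  0.016]
scene copper [65.  90.1] 4896 (0, 34, 136, 115) [-0.448 -0.211  0.016]
scene copper [285.9 184.7] 162 (278, 178, 17, 14) [0.448 0.129 0.016]
scene copper [157.9 236.6] 124 (153, 228, 11, 23) [ 0.347 -0.277  0.016]
scene copper [275.5 234.3] 86 (270, 229, 12, 11) [ 0.563 -0.014  0.016]
scene copper [148.6 236.9] 59 (146, 231, 6, 12) [ 0.33  -0.298  0.016]
scene copper [347.6 282.9] 525 (318, 250, 5
[... 2340 characters left out ...]
, 126, 7, 6) [1.098 0.181 0.016]
side green [426.  165.1] 30 (423, 161, 8, 9) [ 1.108 -0.091  0.016]
side green [443.5 174.4] 44 (441, 168, 7, 13) [ 1.112 -0.154  0.016]
side green [149.2 219.2] 25 (147, 215, 7, 8) [0.315 0.274 0.016]
side green [426.3 340.1] 1090 (407, 311, 46, 53) [ 0.605 -0.447  0.016]
cop cap [ 0.73685354 -0.19745063  0.21387168] 0.0022982842249919637
gr cap [0.7294728  0.17222983 0.18874086] 0.004119750936863469
cop grip [ 0.40555619 -0.29652203  0.02771161] 0.005651570010935079
gr grip [0.40310438 0.25363992 0.03505288] 0.00446273781446238
cop seat [ 0.33568133 -0.28370482  0.00565131] 0.001042209882749288
gr seat [0.33293894 0.27956591 0.01076771] 0.004782151231685186
```

View pics/c1.png

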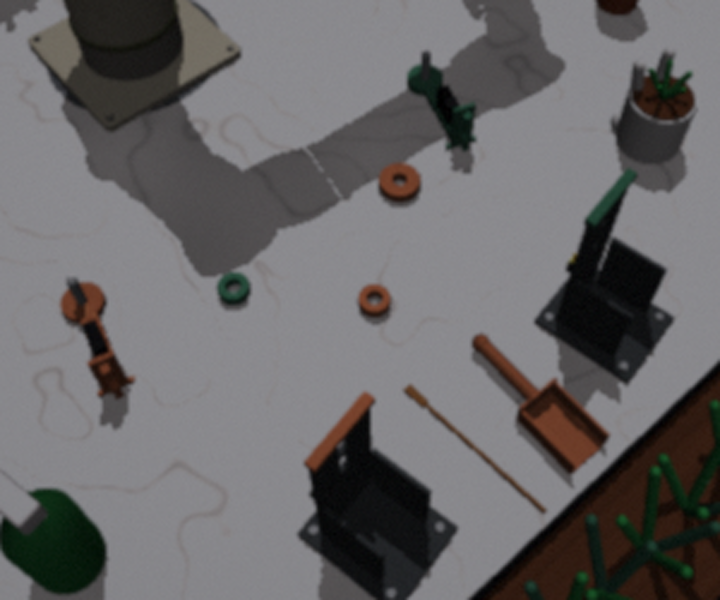

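Crop confirms arms: copper heading about -10° at (0.405,-0.297), green about -20° at (0.403,0.254); uprights near (0.737,-0.197) and (0.73,0.172). Moving the wrist camera over the green arm.

Request:
servo_tool --pt "2.6 -3.1 -0.2" --pt "2.6 -3.1 -0.2" --pt "2.6 -3.1 -0.2" --pt "2.6 -3.1 -0.2" --pt "2.6 -3.1 -0.2" --turn '[0,0,0,0,0]' --hand '[8.5,8.5,8.5,8.5,8.5]'

```text
t: 0.57
ee_pos: [0.2823, 0.4496, 0.2211]
eef_rot: [-0.0, 0.122, 0.993, -0.0]
force: [0.9, -0.2, -0.7]
gripper_width: 0.0847
grip_force: 0.0
```

Request:
servo_tool --pt "2.6 -3.1 -0.2" --pt "2.6 -3.1 -0.2" --pt "2.6 -3.1 -0.2" --pt "2.6 -3.1 -0.2" --pt "2.6 -3.1 -0.2" --turn '[0,0,0,0,0]' --hand '[8.5,8.5,8.5,8.5,8.5]'

```text
t: 0.98
ee_pos: [0.4123, 0.2946, 0.2113]
eef_rot: [-0.0, 0.122, 0.993, 0.0]
force: [1.3, 1.2, 0.3]
gripper_width: 0.0849
grip_force: 0.0
```

Request:
servo_tool --pt "2.6 -3.1 -0.2" --pt "2.6 -3.1 -0.2" --pt "0 0 0" --turn '[0,0,0]' --hand '[8.5,8.5,8.5]'

```text
t: 1.23
ee_pos: [0.468, 0.2265, 0.2071]
eef_rot: [0.001, 0.127, 0.992, -0.001]
force: [-0.3, -0.1, -0.7]
gripper_width: 0.085
grip_force: 0.0
```

Run:
```python
from h import *
s=shot("wrist","1");print(s["origin"],state()["ee_pos"])
cv2.imwrite("pics/w1.png",s["frame"][:,:,::-1])
```

```text
[0.40030564 0.24430858 0.35071   ] [0.46577042 0.23005821 0.20706622]
```

View pics/w1.png

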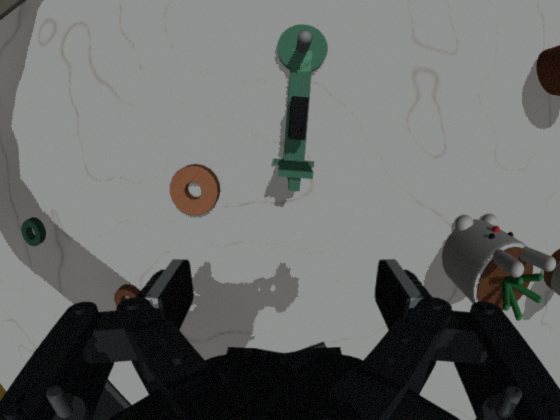

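The wrist view shows the green arm: round seat (302,48), black grip (298,117), plate (293,168), claw (293,185); wide copper collar (194,190), narrow green (33,231), narrow copper (127,292).

```bash
cat >> h.py <<'E'
def arm(s,col,near,zs=.012,r=75):
    """grip top centroid px, seat disc centre px, yaw from bar; near = pixel near grip; colours by mask."""
    f=s["frame"];m=masks(f)[col];g=cv2.cvtColor(f,cv2.COLOR_RGB2GRAY)
    yy,xx=np.mgrid[:f.shape[0],:f.shape[1]];win=np.hypot(xx-near[0],yy-near[1])<r
    blk=((g<28)&(m==0)&win).astype(np.uint8);blk=cv2.morphologyEx(blk,cv2.MORPH_OPEN,np.ones((3,3),np.uint8))
    b=min(blobs(blk,60),key=lambda b:np.hypot(*(b[1]-near)))
    rc=cv2.minAreaRect(cv2.findContours(b[3].astype(np.uint8),0,1)[0][0])
    return b[1],b[2],rc
E
python3 - <<'E'
from h import *
s=load("wrist1")
c,a,rc=arm(s,"green",(298,117));print(c,a,rc)
box=plane(s,cv2.boxPoints(rc),.048,1);print(box.round(4), np.linalg.norm(np.diff(box,axis=0),axis=1))
print("grip",plane(s,rc[0],.048,1))
m=masks(s["frame"])["green"]
for i,cc,a,mk in blobs(m,60):
    if a>200: print(cc,a,cv2.boundingRect(mk.astype(np.uint8)))
# disc: circle fit on min enclosing of top part
mk=m.copy();mk[72:]=0;mk[:,:260]=0;mk[:,340:]=0
# fill
cn=max(cv2.findContours(mk,0,1)[0],key=cv2.contourArea);e=cv2.fitEllipse(cv2.convexHull(cn));print("disc",e,plane(s,e[0],.012,1))
pg=plane(s,rc[0],.048,1)[0];ps=plane(s,e[0],.012,1)[0];d=pg-ps;print("yaw",np.degrees(np.arctan2(d[1],d[0])),np.hypot(d[0],d[1]))
for nm,p,z in(("wc",(194,190),.016),("ng",(33,231),.016),("nc",(127,292),.016)):print(nm,plane(s,p,z,1))
E
```

```text
[297.6 118.1] 661 ((297.505859375, 117.92352294921875), (16.64314079284668, 41.1860237121582), 4.39870548248291)
[[0.4177 0.2427 0.048 ]
 [0.3814 0.2552 0.048 ]
 [0.3862 0.2696 0.048 ]
 [0.4227 0.2573 0.048 ]] [0.03839549 0.01524671 0.03845776]
grip [[0.40202625 0.25620304 0.048     ]]
[298.2  95.8] 3280 (274, 25, 53, 166)
[ 32.6 231.4] 396 (22, 218, 23, 27)
[519.  292.4] 643 (503, 274, 40, 46)
disc ((301.8354797363281, 48.51287078857422), (47.747005462646484, 48.630699157714844), 92.26390838623047) [[0.33214203 0.28047431 0.012     ]]
yaw -19.152462217835335 0.07397904720356693
wc [[0.44660349 0.13109808 0.016     ]]
ng [[ 0.43452267 -0.12506645  0.016     ]]
nc [[ 0.54861224 -0.00523713  0.016     ]]
```

Request:
servo_tool --pt "-2 0.7 -2.2" --pt "-2 0.7 -2.2" --pt "-2.1 0.8 -2.2" --pt "0 0 -2" --pt "0 0 0" --turn '[-0.03,-0.03,-0.03,0,0]' --hand '[8.5,8.5,8.5,8.5,8.5]'

```text
t: 1.7
ee_pos: [0.3992, 0.2562, 0.118]
eef_rot: [-0.002, 0.165, 0.986, -0.002]
force: [-0.5, -1.4, 0.2]
gripper_width: 0.0851
grip_force: 0.0
```

Run:
```python
from h import *
s=shot("wrist","2");print(s["origin"],state()["ee_pos"])
cv2.imwrite("pics/w2.png",s["frame"][:,:,::-1])
print(proj(s,[[.402,.256,.048],[.332,.28,.012]],1))
s1=load("wrist1")
```

```text
[0.33393308 0.27916262 0.26193885] [0.40094452 0.25623799 0.12010838]
[[285.68893084 226.49064154]
 [285.56973938 118.32457592]]
```

View pics/w2.png

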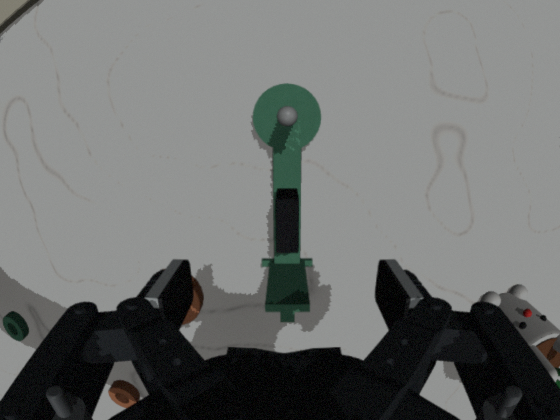

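The arm is now straight below the camera: grip (287,222), seat (287,117), between the fingers and centred.

Run:
```python
from h import *
s1,s=load("wrist1"),load("wrist2")
c,a,rc=arm(s,"green",(287,222));bx=cv2.boxPoints(rc);print(rc,plane(s,rc[0],.048,1))
p=plane(s,bx,.048,1);print(p.round(4))
print("grip tri",tri([(s1,arm(s1,"green",(298,117))[2][0],1),(s,rc[0],1)]))
m=masks(s["frame"])["green"];m[148:]=0
cn=max(cv2.findContours(m,0,1)[0],key=cv2.contourArea);e=cv2.fitEllipse(cv2.convexHull(cn));print(e,plane(s,e[0],.012,1))
print("seat tri",tri([(s1,(301.8,48.5),1),(s,e[0],1)]))
ps=plane(s,e[0],.012,1)[0];d=plane(s,rc[0],.048,1)[0]-ps;print(np.degrees(np.arctan2(d[1],d[0])),np.hypot(d[0],d[1]),state()["ee_pos"],state()["eef_rot"])
```

```text
((286.4999694824219, 220.49998474121094), (20.999996185302734, 62.99999237060547), 0.0) [[0.39805771 0.25794345 0.048     ]]
[[0.418  0.2432 0.048 ]
 [0.3748 0.2585 0.048 ]
 [0.3794 0.2718 0.048 ]
 [0.4228 0.2574 0.048 ]]
grip tri (array([0.40207725, 0.25667406, 0.03467431]), np.float64(5.808466788502336e-05))
((286.4234924316406, 116.83552551269531), (66.00663757324219, 66.54509735107422), 100.48635864257812) [[0.33112819 0.28098506 0.012     ]]
seat tri (array([0.33106412, 0.28101404, 0.00673122]), np.float64(1.0660107995175692e-05))
-18.99688702011526 0.07078472052467556 [0.40094452 0.25623799 0.12010838] [-0.0010831   0.16569766  0.98617521 -0.00125052]
```

Request:
servo_tool --pt "0 0 -3.5" --pt "0 0 -3.5" --pt "0 0 -3.1" --pt "0 0 0" --pt "0 0 0" --turn '[0,0,0,0,0]' --hand '[8.5,8.5,8.5,4,0]'

```text
t: 2.17
ee_pos: [0.4028, 0.2561, 0.0209]
eef_rot: [-0.0, 0.167, 0.986, -0.001]
force: [0.7, 0.4, 1.1]
gripper_width: 0.0634
grip_force: 0.0
```

Request:
servo_tool --pt "0 0 0" --pt "0 0 0" --pt "0 0 0" --pt "0 0 0" --turn '[0,0,0,0]' --hand '[0,0,0,0]'

```text
t: 2.5
ee_pos: [0.4035, 0.2572, 0.0221]
eef_rot: [0.001, 0.167, 0.986, 0.001]
force: [-0.2, 1.3, 7.1]
gripper_width: 0.0149
grip_force: 59.5
```

Gripped (15 mm, 59 N). Lifting and flying over to view the green upright's cap from the wrist.

Request:
servo_tool --pt "0 0 2" --pt "0 0 4" --pt "0 0 4" --pt "0 0 4" --pt "0 0 4" --turn '[0,0,0,0,0]' --hand '[0,0,0,0,0]'

```text
t: 2.92
ee_pos: [0.4021, 0.2559, 0.2029]
eef_rot: [0.0, 0.167, 0.986, 0.0]
force: [0.9, 1.1, -2.5]
gripper_width: 0.0152
grip_force: 59.0
```

Request:
servo_tool --pt "3.3 -0.9 2" --pt "3.3 -0.9 2" --pt "3.3 -0.9 2" --pt "3.3 -0.9 2" --pt "3.3 -0.9 2" --turn '[0,0,0,0,0]' --hand '[0,0,0,0,0]'

```text
t: 3.33
ee_pos: [0.5685, 0.2107, 0.3021]
eef_rot: [0.0, 0.166, 0.986, 0.0]
force: [0.7, 0.6, -2.2]
gripper_width: 0.0152
grip_force: 59.3
```

Request:
servo_tool --pt "3.3 -0.9 0" --pt "3.3 -0.9 0" --pt "3.3 -0.9 0" --pt "3.3 -0.9 0" --pt "3.3 -0.9 0" --turn '[0,0,0,0,0]' --hand '[0,0,0,0,0]'

```text
t: 3.75
ee_pos: [0.7335, 0.1661, 0.3006]
eef_rot: [-0.0, 0.166, 0.986, 0.0]
force: [0.7, 1.2, -1.7]
gripper_width: 0.0149
grip_force: 59.2
```

Request:
servo_tool --pt "3.3 -0.9 0" --pt "0 0 0" --pt "0 0 0" --pt "0 0 0" --turn '[0,0,0,0]' --hand '[0,0,0,0]'

```text
t: 4.08
ee_pos: [0.7652, 0.1574, 0.3002]
eef_rot: [-0.0, 0.167, 0.986, -0.0]
force: [-0.3, -0.1, -2.2]
gripper_width: 0.0148
grip_force: 59.1
```

Run:
```python
from h import *
s=shot("wrist","3");t=state();print(s["origin"],t["ee_pos"],t["eef_rot"],t["force"])
cv2.imwrite("pics/w3.png",s["frame"][:,:,::-1])
```

```text
[0.69943797 0.18011082 0.44398589] [0.76486011 0.15786298 0.30137477] [2.27659397e-04 1.66375995e-01 9.86062253e-01 4.56815782e-04] [ 0.10850435  0.60207269 -1.8062121 ]
```

View pics/w3.png

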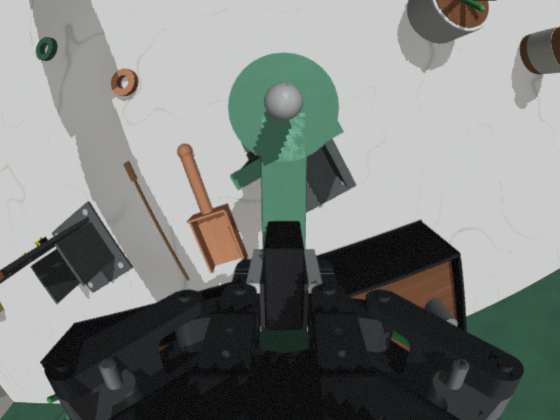

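The held arm hides the green cap's middle; cap ends show at (238,183) and (338,130). The copper upright is at the far left (0,275). I'll step sideways for a clear view of both.

Request:
servo_tool --pt "0 -3.5 0" --pt "0 -3.5 0" --pt "0 -3 0" --pt "0 0 0" --pt "0 0 0" --turn '[0,0,0,0,0]' --hand '[0,0,0,0,0]'

```text
t: 4.55
ee_pos: [0.7646, 0.0554, 0.3029]
eef_rot: [0.001, 0.168, 0.986, 0.0]
force: [0.0, 1.1, -1.4]
gripper_width: 0.015
grip_force: 59.1
```

Run:
```python
from h import *
s=shot("wrist","4");t=state();print(s["origin"],t["ee_pos"],t["eef_rot"],t["force"])
```

```text
[0.69846231 0.07822539 0.44656049] [0.76472472 0.05777834 0.30254014] [9.07185839e-04 1.66668693e-01 9.86011995e-01 1.03420820e-03] [-0.0860798   0.84434065 -2.2506634 ]
```

Request:
servo_tool --pt "0 -3.5 0" --pt "0 -3.5 0" --pt "0 -3 0" --pt "0 0 0" --pt "0 0 0" --turn '[0,0,0,0,0]' --hand '[0,0,0,0,0]'

```text
t: 5.02
ee_pos: [0.7651, -0.0432, 0.3014]
eef_rot: [0.0, 0.167, 0.986, 0.0]
force: [0.4, 1.6, -2.5]
gripper_width: 0.0149
grip_force: 59.2
```

Run:
```python
from h import *
s=shot("wrist","5");t=state();print(s["origin"],t["ee_pos"],t["eef_rot"],t["force"])
a=load("wrist4")["frame"][:,:,::-1];b=s["frame"][:,:,::-1]
cv2.imwrite("pics/w45.png",cv2.resize(np.vstack([a[50:300],b[50:300]]),None,fx=1.2,fy=1.2))
```

```text
[ 0.69909186 -0.02042357  0.445075  ] [ 0.7653272  -0.04095549  0.30120039] [3.66408644e-04 1.65997477e-01 9.86125726e-01 8.68868172e-04] [ 0.02455594  1.13353862 -2.15296696]
```

View pics/w45.png

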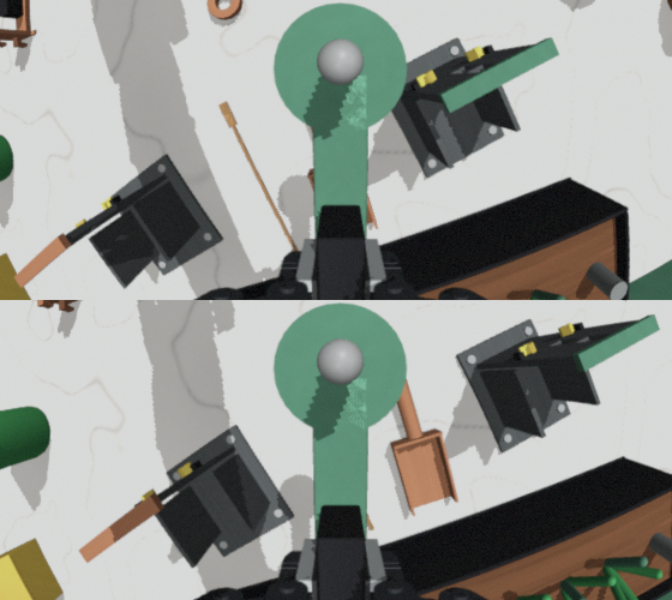

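Both uprights show in both views: green cap corners about (444,107)-(556,45) in the upper frame, copper cap at the left, yellow latches on each face. I'll extract corners and latches numerically.

Run:
```python
from h import *
for v in("wrist4","wrist5"):
    s=load(v);f=s["frame"];M=masks(f);h=cv2.cvtColor(f,cv2.COLOR_RGB2HSV)
    M["yellow"]=cv2.inRange(h,(21,110,80),(32,255,255))
    for k,X0 in(("green",(.73,.172,.218)),("copper",(.737,-.197,.218))):
        p=proj(s,X0,1)[0]
        bl=[b for b in blobs(M[k],100) if np.hypot(*(b[1]-p))<60]
        b=min(bl,key=lambda b:np.hypot(*(b[1]-p)));cn=cv2.convexHull(cv2.findContours(b[3].astype(np.uint8),0,1)[0][0])
        ap=cv2.approxPolyDP(cn,2.5,True)[:,0]
        print(v,k,b[1],b[2]);print(np.c_[ap,plane(s,ap,.222,1)[:,:2].round(4),plane(s,ap,.214,1)[:,:2].round(4)])
    for b in blobs(M["yellow"],12):
        if b[2]<400: print("  y",b[1],b[2],plane(s,b[1],.122,1)[0].round(4))
```

```text
wrist4 green [413.2 112.7] 1788
[[4.590e+02 8.300e+01 7.095e-01 2.138e-01 7.099e-01 2.186e-01]
 [4.630e+02 9.500e+01 7.191e-01 2.144e-01 7.198e-01 2.193e-01]
 [3.750e+02 1.430e+02 7.342e-01 1.342e-01 7.355e-01 1.362e-01]
 [3.680e+02 1.350e+02 7.273e-01 1.309e-01 7.283e-01 1.328e-01]
 [3.670e+02 1.270e+02 7.217e-01 1.320e-01 7.225e-01 1.339e-01]
 [4.400e+02 8.900e+01 7.102e-01 1.958e-01 7.107e-01 2.000e-01]]
wrist4 copper [ 35.1 266.3] 559
[[ 5.400e+01  2.470e+02  7.230e-01 -1.512e-01  7.239e-01 -1.594e-01]
 [ 5.800e+01  2.530e+02  7.295e-01 -1.498e-01  7.306e-01 -1.580e-01]
 [ 1.700e+01  2.880e+02  7.465e-01 -2.389e-01  7.482e-01 -2.502e-01]
 [ 1.200e+01  2.800e+02  7.365e-01 -2.402e-01  7.378e-01 -2.515e-01]
 [ 4.900e+01  2.470e+02  7.211e-01 -1.576e-01  7.219e-01 -1.660e-01]]
  y [395.5  95. ] 123 [0.7091 0.1956 0.122 ]
  y [355.3 115.3] 150 [0.7171 0.1479 0.122 ]
  y [ 89.2 219.6] 47 [ 0.7204 -0.1753  0.122 ]
  y [ 66.9 236.1] 19 [ 0.7278 -0.2218  0.122 ]
wrist5 green [511.4  85.7] 1127
[[5.440e+02 6.300e+01 7.091e-01 2.133e-01 7.095e-01 2.217e-01]
 [5.470e+02 7.400e+01 7.191e-01 2.138e-01 7.198e-01 2.222e-01]
 [4.820e+02 1.090e+02 7.333e-01 1.294e-01 7.345e-01 1.347e-01]
 [4.780e+02 9.500e+01 7.220e-01 1.288e-01 7.228e-01 1.341e-01]]
wrist5 copper [102.1 238.4] 955
[[ 1.360e+02  2.220e+02  7.304e-01 -1.527e-01  7.315e-01 -1.574e-01]
 [ 7.400e+01  2.660e+02  7.464e-01 -2.355e-01  7.480e-01 -2.432e-01]
 [ 7.000e+01  2.640e+02  7.434e-01 -2.390e-01  7.449e-01 -2.469e-01]
 [ 6.800e+01  2.570e+02  7.368e-01 -2.372e-01  7.381e-01 -2.449e-01]
 [ 1.280e+02  2.110e+02  7.201e-01 -1.554e-01  7.208e-01 -1.602e-01]]
  y [472.2  75. ] 97 [0.7091 0.1951 0.122 ]
  y [439.6  90.3] 120 [0.7165 0.1478 0.122 ]
  y [154.  191.5] 100 [ 0.7205 -0.1754  0.122 ]
  y [122.7 212.3] 31 [ 0.7285 -0.2232  0.122 ]
```

```bash
cat >> h.py <<'E'
def held(s,ee,yaw,col):
    """lateral/forward offset of held arm's disc centre from TCP in arm axes (mm), and disc yaw"""
    m=masks(s["frame"])[col];z=ee[2]-.022+.012
    p=proj(s,[ee[0]-.075*np.cos(yaw),ee[1]-.075*np.sin(yaw),z],1)[0]
    y0,x0=int(p[1]-75),int(p[0]-75);w=np.zeros_like(m);w[max(0,y0):int(p[1]+18),x0:x0+150]=m[max(0,y0):int(p[1]+18),x0:x0+150]
    cn=cv2.convexHull(max(cv2.findContours(w,0,1)[0],key=cv2.contourArea));e=cv2.fitEllipse(cn)
    q=plane(s,e[0],z,1)[0]-ee;c,sn=np.cos(yaw),np.sin(yaw)
    return e,1e3*np.array([c*q[0]+sn*q[1],-sn*q[0]+c*q[1]])
E
python3 - <<'E'
from h import *
for v,ee in(("wrist4",[.7647,.0578,.3025]),("wrist5",[.7653,-.041,.3012])):
    s=load(v);print(v,held(s,np.array(ee),np.radians(-19.15),"green"))
E
```

```text
wrist4 (((283.49566650390625, 107.36065673828125), (107.92522430419922, 109.49232482910156), 116.40963745117188), array([-74.93371668,  -2.35684077]))
wrist5 (((283.06103515625, 106.2086410522461), (106.02730560302734, 108.34423065185547), 89.14325714111328), array([-75.69668317,  -2.51104494]))
```

Request:
servo_tool --pt "-2.6 3.5 0" --pt "-2.6 3.5 0" --pt "-2.6 3.5 0" --pt "-2.6 3.5 0" --pt "-2.6 3.5 0" --turn '[0.1,0.1,0.1,0.1,0.097]' --hand '[0,0,0,0,0]'

```text
t: 5.48
ee_pos: [0.639, 0.1293, 0.3009]
eef_rot: [0.0, -0.086, 0.996, 0.001]
force: [0.6, 0.7, -2.0]
gripper_width: 0.0151
grip_force: 59.3
```

Request:
servo_tool --pt "0 2.5 -3" --pt "0 0 -3" --pt "0 0 -3" --pt "0 0 0" --pt "0 0 0" --turn '[0,0,0,0,0]' --hand '[0,0,0,0,0]'

```text
t: 5.9
ee_pos: [0.64, 0.1516, 0.21]
eef_rot: [-0.001, -0.082, 0.997, 0.0]
force: [0.4, -0.2, -1.5]
gripper_width: 0.0148
grip_force: 59.1
```

Request:
servo_tool --pt "-0.2 0.8 -2.9" --pt "0 0 -2.8" --pt "0 0 0" --pt "0 0 0" --pt "0 0 0" --turn '[0,0,0,0,0]' --hand '[0,0,0,0,0]'

```text
t: 6.32
ee_pos: [0.6407, 0.1578, 0.1566]
eef_rot: [0.002, -0.081, 0.997, 0.0]
force: [0.4, -0.5, -2.3]
gripper_width: 0.0151
grip_force: 59.1
```

Run:
```python
from h import *
t=state();print(t["ee_pos"],t["eef_rot"])
for n in("scene","side"):
    s=shot(n,"6")
a=load("scene6");b=load("side6")
P=proj(a,[.70,.17,.15])[0].astype(int);Q=proj(b,[.70,.17,.15])[0].astype(int)
f=lambda s,p:cv2.resize(s["frame"][p[1]-50:p[1]+50,p[0]-65:p[0]+65,::-1],None,fx=6,fy=6,interpolation=cv2.INTER_CUBIC)
cv2.imwrite("pics/h6.png",cv2.resize(np.vstack([f(a,P),f(b,Q)]),(520,800))[:600] if 0 else cv2.resize(np.hstack([f(a,P),f(b,Q)]),(800,308)))
```

```text
[0.64069915 0.1578095  0.15662353] [ 1.82481935e-03 -8.08770078e-02  9.96722332e-01  4.15349963e-04]
```

View pics/h6.png

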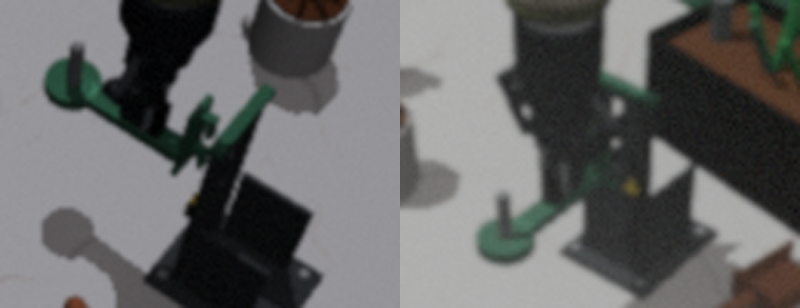

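Left frame: held green arm level, its claws facing the slots of the green upright; right frame the same. I'll trim by +2.4 mm y and -3 mm z, then creep in along the 9.4° heading.

Request:
servo_tool --pt "0 0.25 -0.3" --pt "0 0 0" --pt "0 0 0" --turn '[0,0,0]' --hand '[0,0,0]'

```text
t: 6.67
ee_pos: [0.6393, 0.1604, 0.1507]
eef_rot: [0.0, -0.081, 0.997, 0.0]
force: [-0.3, 0.7, -2.3]
gripper_width: 0.015
grip_force: 59.1
```

Request:
servo_tool --pt "0.5 0.08 0" --pt "0.5 0.08 0" --pt "0.3 0.05 0" --pt "0 0 0" --turn '[0,0,0,0]' --hand '[0,0,0,0]'

```text
t: 7.0
ee_pos: [0.653, 0.1622, 0.1502]
eef_rot: [0.0, -0.081, 0.997, -0.0]
force: [0.0, -0.5, -1.9]
gripper_width: 0.0148
grip_force: 59.1
```

Request:
servo_tool --pt "0 0 0.15" --pt "0.4 0.07 0" --pt "0.4 0.07 0" --pt "0.3 0.05 0" --pt "0 0 0" --turn '[0,0,0,0,0]' --hand '[0,0,0,0,0]'

```text
t: 7.42
ee_pos: [0.6638, 0.1642, 0.1517]
eef_rot: [0.0, -0.081, 0.997, -0.0]
force: [0.3, 0.1, -2.3]
gripper_width: 0.0151
grip_force: 59.1
```

Request:
servo_tool --pt "0.2 0.03 0" --pt "0.2 0.03 0" --pt "0 0 0" --turn '[0,0,0]' --hand '[0,0,0]'

```text
t: 7.67
ee_pos: [0.6675, 0.1648, 0.1518]
eef_rot: [0.0, -0.081, 0.997, 0.0]
force: [-0.6, -0.6, -2.7]
gripper_width: 0.0151
grip_force: 59.1
```

Request:
servo_tool --pt "0.1 0.02 0" --pt "0.1 0.02 0" --pt "0 0 0" --turn '[0,0,0]' --hand '[0,0,0]'

```text
t: 7.92
ee_pos: [0.668, 0.1649, 0.1514]
eef_rot: [-0.002, -0.081, 0.997, -0.0]
force: [-7.1, -1.6, -1.2]
gripper_width: 0.015
grip_force: 59.6
```

Request:
servo_tool --pt "0.1 0.02 0" --pt "0.1 0.02 0" --pt "0 0 0" --turn '[0,0,0]' --hand '[0,0,0]'

```text
t: 8.17
ee_pos: [0.668, 0.1649, 0.1507]
eef_rot: [-0.004, -0.081, 0.997, -0.0]
force: [-18.2, -4.3, 3.1]
gripper_width: 0.0149
grip_force: 60.0
```

Contact with the face where predicted (x 0.668). Ease off and press down.

Request:
servo_tool --pt "-0.3 -0.05 0" --pt "0 0 -0.5" --pt "0 0 -0.5" --pt "0 0 0" --turn '[0,0,0,0]' --hand '[0,0,0,0]'

```text
t: 8.5
ee_pos: [0.668, 0.165, 0.1416]
eef_rot: [-0.0, -0.081, 0.997, 0.0]
force: [-4.1, -1.7, -1.1]
gripper_width: 0.0148
grip_force: 59.5
```

Request:
servo_tool --pt "0 0 -0.4" --pt "0 0 -0.3" --pt "0 0 -0.3" --pt "0 0 0" --turn '[0,0,0,0]' --hand '[0,0,0,0]'

```text
t: 8.83
ee_pos: [0.6679, 0.165, 0.1319]
eef_rot: [-0.0, -0.081, 0.997, 0.0]
force: [-5.5, -0.9, 2.7]
gripper_width: 0.0153
grip_force: 60.1
```

Request:
servo_tool --pt "0 0 -0.2" --pt "0 0 -0.2" --pt "0 0 -0.2" --pt "0 0 0" --turn '[0,0,0,0]' --hand '[0,0,0,0]'

```text
t: 9.17
ee_pos: [0.6675, 0.1648, 0.1297]
eef_rot: [-0.0, -0.081, 0.997, 0.0]
force: [-24.8, -4.8, 29.0]
gripper_width: 0.0149
grip_force: 65.0
```

```bash
python3 -c "
from rig import *
t=state();print(t['ee_pos'],t['force'],t['moment'])"
```

```text
[0.66751219 0.16478581 0.12966368] [-24.81349905  -4.77201033  29.0363932 ] [-1.01474942  4.48311981  0.23904899]
```

Request:
servo_tool --pt "0 0 0.3" --pt "0 0 0.3" --pt "0 0 0.2" --pt "0 0 0" --turn '[0,0,0,0]' --hand '[0,0,0,0]'

```text
t: 9.5
ee_pos: [0.6674, 0.165, 0.1322]
eef_rot: [-0.001, -0.081, 0.997, -0.0]
force: [-0.3, -0.3, -9.8]
gripper_width: 0.0147
grip_force: 59.6
```

Run:
```python
from h import *
t=state();print(t['ee_pos'],t['force'])
a=shot("scene","7");b=shot("side","7")
f=lambda s:(lambda p:cv2.resize(s["frame"][p[1]-50:p[1]+50,p[0]-65:p[0]+65,::-1],None,fx=6,fy=6,interpolation=cv2.INTER_CUBIC))(proj(s,[.70,.17,.13])[0].astype(int))
cv2.imwrite("pics/h7.png",cv2.resize(np.hstack([f(a),f(b)]),(800,308)))
```

```text
[0.66744958 0.16500826 0.13215736] [-0.25404939 -0.28845883 -9.80554634]
```

View pics/h7.png

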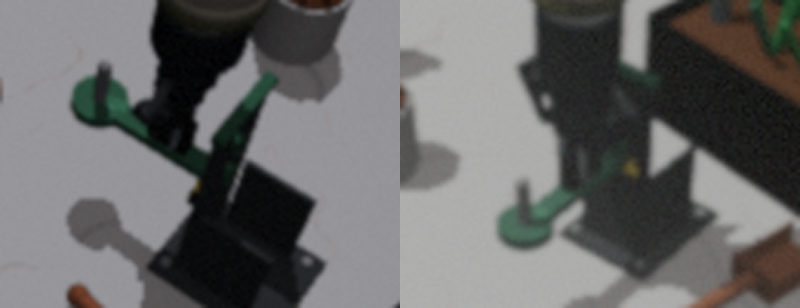

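The green arm is seated: plate flat on the upright, and pulling up 8 mm moves it only 2.5 mm against the latches, so it is locked. Releasing and heading to the copper arm.

Request:
servo_tool --pt "0 0 -0.2" --pt "0 0 0" --pt "0 0 0" --pt "0 0 0" --pt "0 0 0" --turn '[0,0,0,0,0]' --hand '[3,6,6,6,6]'

```text
t: 10.02
ee_pos: [0.6688, 0.1651, 0.1327]
eef_rot: [0.001, -0.081, 0.997, 0.0]
force: [-0.0, -0.0, -0.2]
gripper_width: 0.0598
grip_force: 0.0
```

Request:
servo_tool --pt "0 0 3" --pt "0 0 4" --pt "0 0 4" --pt "-3 -2 2" --pt "-3 -2.5 0" --turn '[0,0,0,0,0]' --hand '[6,6,7,8.5,8.5]'

```text
t: 10.43
ee_pos: [0.6103, 0.1219, 0.2673]
eef_rot: [0.004, -0.082, 0.997, 0.001]
force: [0.9, -0.8, 0.4]
gripper_width: 0.0846
grip_force: 0.0
```

Request:
servo_tool --pt "-1.5 -3.8 0" --pt "-1.5 -3.8 0" --pt "-1.5 -3.8 0" --pt "-1.5 -3.8 0" --pt "-1.5 -3.8 0" --turn '[-0.06,-0.06,-0.06,-0.06,-0.06]' --hand '[8.5,8.5,8.5,8.5,8.5]'

```text
t: 10.85
ee_pos: [0.5323, -0.0717, 0.2625]
eef_rot: [0.001, 0.07, 0.998, 0.0]
force: [0.7, -0.7, -0.4]
gripper_width: 0.0852
grip_force: 0.0
```

Request:
servo_tool --pt "-1 -3.6 -0.5" --pt "-1 -3.6 -0.5" --pt "-1 -3.6 -0.5" --pt "-1 -3.6 -0.5" --pt "-1 -3.6 -0.5" --turn '[0,0,0,0,0]' --hand '[8.5,8.5,8.5,8.5,8.5]'

```text
t: 11.27
ee_pos: [0.4826, -0.2518, 0.2374]
eef_rot: [0.001, 0.069, 0.998, 0.0]
force: [0.5, -0.9, -0.5]
gripper_width: 0.0846
grip_force: 0.0
```

Request:
servo_tool --pt "-0.5 -2 -0.5" --pt "0 -2 -0.5" --pt "0 0 -0.5" --pt "0 0 0" --pt "0 0 0" --turn '[0,0,0,0,0]' --hand '[8.5,8.5,8.5,8.5,8.5]'

```text
t: 11.68
ee_pos: [0.4785, -0.2891, 0.2219]
eef_rot: [-0.0, 0.068, 0.998, 0.0]
force: [0.3, 0.8, 0.5]
gripper_width: 0.0848
grip_force: 0.0
```

Run:
```python
from h import *
t=state();print(t['ee_pos'],t['eef_rot'])
s=shot("wrist","8");a=shot("scene","8");b=shot("side","8")
f=lambda s:(lambda p:cv2.resize(s["frame"][p[1]-50:p[1]+50,p[0]-50:p[0]+50,::-1],(300,300),interpolation=cv2.INTER_CUBIC))(proj(s,[.68,.17,.13])[0].astype(int))
cv2.imwrite("pics/h8.png",np.hstack([s["frame"][:,:,::-1][:, :500],cv2.resize(np.vstack([f(a),f(b)]),(210,420))]))
for b in blobs(masks(s["frame"])["copper"],150): print(b[1],b[2],cv2.boundingRect(b[3].astype(np.uint8)),plane(s,b[1],.016,1)[0].round(4))
```

```text
[ 0.47853446 -0.28913688  0.22187071] [-1.15963002e-05  6.84975828e-02  9.97651245e-01  2.71859438e-04]
[268.9  76.9] 2363 (248, 29, 47, 131) [ 0.361  -0.2887  0.016 ]
[256.2 173.9] 327 (240, 166, 33, 21) [ 0.4632 -0.3174  0.016 ]
[497.1 220.4] 347 (487, 206, 22, 28) [ 0.561  -0.0149  0.016 ]
[514.9 305.6] 211 (509, 290, 13, 35) [0.7126 0.0453 0.016 ]
```

View pics/h8.png

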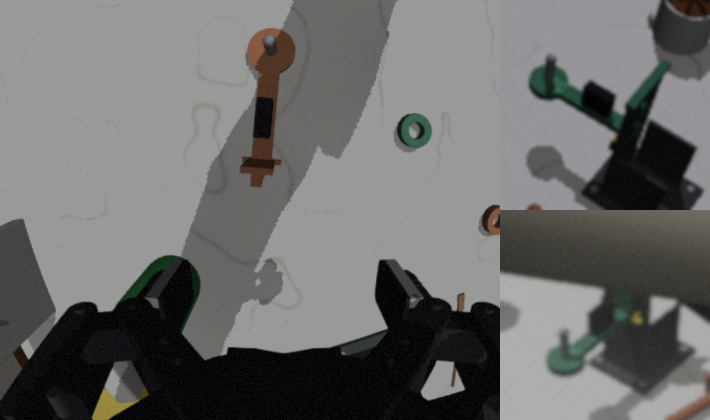

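The green arm hangs on its own (right insets). The copper arm in the wrist view: seat (271,50), grip (263,117), plate (260,163).

Run:
```python
from h import *
s=load("wrist8");c,a,rc=arm(s,"copper",(263,117));bx=plane(s,cv2.boxPoints(rc),.048,1);print(rc);print(bx[:,:2].round(4))
m=masks(s["frame"])["copper"];m[75:]=0;m[:,:235]=0;m[:,310:]=0
e=cv2.fitEllipse(cv2.convexHull(np.vstack(cv2.findContours(m,0,1)[0])));ps=plane(s,e[0],.012,1)[0];pg=plane(s,rc[0],.048,1)[0];d=pg-ps
print(e,ps,pg,np.degrees(np.arctan2(d[1],d[0])),np.hypot(*d[:2]))
```

```text
((263.1168212890625, 117.28934478759766), (16.547134399414062, 40.27134323120117), 4.5739216804504395)
[[ 0.4213 -0.3112]
 [ 0.3829 -0.3024]
 [ 0.3865 -0.2869]
 [ 0.425  -0.2955]]
((270.75189208984375, 51.56248092651367), (45.8502082824707, 47.958805084228516), 29.91123390197754) [ 0.33261003 -0.2830037   0.012     ] [ 0.40396974 -0.2989786   0.048     ] -12.618436081398983 0.07312595943531228
```

Request:
servo_tool --pt "-2.5 -0.3 -2.5" --pt "-2.5 -0.4 -2.5" --pt "-2.3 -0.3 -2.5" --pt "0 0 -2.5" --pt "0 0 0" --turn '[-0.03,-0.03,-0.025,0,0]' --hand '[8.5,8.5,8.5,8.5,8.5]'

```text
t: 12.25
ee_pos: [0.4028, -0.2982, 0.1186]
eef_rot: [-0.002, 0.111, 0.994, 0.001]
force: [-0.8, 0.8, -0.5]
gripper_width: 0.0854
grip_force: 0.0
```

Run:
```python
from h import *
t=state();ee=t["ee_pos"];print(ee,t["eef_rot"])
s1=load("wrist8");s=shot("wrist","9");p=proj(s,[.405,-.299,.048],1)[0];c,a,rc=arm(s,"copper",p);print(p,rc)
print(plane(s,cv2.boxPoints(rc),.048,1)[:,:2].round(4));print(tri([(s1,(263.1,117.3),1),(s,rc[0],1)]))
m=masks(s["frame"])["copper"];q=proj(s,[.3326,-.283,.012],1)[0];m[int(q[1]+22):]=0;m[:,:200]=0;m[:,360:]=0
e=cv2.fitEllipse(cv2.convexHull(np.vstack(cv2.findContours(m,0,1)[0])));ps=plane(s,e[0],.012,1)[0];d=plane(s,rc[0],.048,1)[0]-ps
print(e,ps,np.degrees(np.arctan2(d[1],d[0])),tri([(s1,(270.75,51.6),1),(s,e[0],1)]))
```

```text
[ 0.40278855 -0.29815266  0.11857295] [-0.00230876  0.11119932  0.99379465  0.00125424]
[283.32605827 225.9426638 ] ((282.0, 219.5), (63.0, 22.0), 90.0)
[[ 0.3769 -0.3011]
 [ 0.3802 -0.2867]
 [ 0.425  -0.2965]
 [ 0.4215 -0.3118]]
(array([ 0.40377351, -0.29970735,  0.03623404]), np.float64(1.506844116851745e-06))
((282.5160217285156, 115.77501678466797), (65.15861511230469, 66.55683898925781), 81.67092895507812) [ 0.33092518 -0.28276541  0.012     ] -13.069673233504671 (array([ 0.33078132, -0.28291901,  0.00343537]), np.float64(0.00017160481056821276))
```

Request:
servo_tool --pt "0.1 -0.1 -3.4" --pt "0 0 -3.4" --pt "0 0 -3.0" --pt "0 0 0" --pt "0 0 0" --turn '[0,0,0,0,0]' --hand '[8.5,8.5,8.5,4,0]'

```text
t: 12.72
ee_pos: [0.4071, -0.3007, 0.0247]
eef_rot: [-0.001, 0.11, 0.994, -0.0]
force: [0.5, -0.5, 0.9]
gripper_width: 0.0635
grip_force: 0.0
```

Request:
servo_tool --pt "0 0 0" --pt "0 0 0" --pt "0 0 0" --pt "0 0 0" --turn '[0,0,0,0]' --hand '[0,0,0,0]'

```text
t: 13.05
ee_pos: [0.4075, -0.3014, 0.0256]
eef_rot: [0.001, 0.111, 0.994, -0.0]
force: [0.0, 2.2, 8.5]
gripper_width: 0.0152
grip_force: 59.1
```

Request:
servo_tool --pt "0 0 2" --pt "0 0 4" --pt "0 0 4" --pt "0 0 4" --pt "0 0 4" --turn '[0,0,0,0,0]' --hand '[0,0,0,0,0]'

```text
t: 13.47
ee_pos: [0.4055, -0.301, 0.2062]
eef_rot: [0.0, 0.112, 0.994, 0.0]
force: [1.6, -0.6, -2.9]
gripper_width: 0.015
grip_force: 59.3
```

Request:
servo_tool --pt "2.6 2.4 2" --pt "3.2 1.8 2" --pt "3.2 1.8 2" --pt "3.2 1.8 2" --pt "3.2 1.8 2" --turn '[0,0,0,0,0]' --hand '[0,0,0,0,0]'

```text
t: 13.88
ee_pos: [0.5608, -0.2039, 0.3052]
eef_rot: [0.0, 0.111, 0.994, 0.0]
force: [0.5, -0.9, -2.9]
gripper_width: 0.0147
grip_force: 59.3
```

Request:
servo_tool --pt "3.2 1.8 0" --pt "3.2 1.8 0" --pt "3.2 1.8 0" --pt "3.2 1.8 0" --pt "3.2 1.8 0" --turn '[0,0,0,0,0]' --hand '[0,0,0,0,0]'

```text
t: 14.3
ee_pos: [0.7209, -0.1139, 0.3038]
eef_rot: [-0.0, 0.111, 0.994, 0.0]
force: [0.7, -0.4, -0.6]
gripper_width: 0.015
grip_force: 59.4
```

Request:
servo_tool --pt "2.8 1.5 0" --pt "0 0 0" --pt "0 0 0" --pt "0 0 0" --pt "0 0 0" --turn '[0,0,0,0,0]' --hand '[0,0,0,0,0]'

```text
t: 14.72
ee_pos: [0.7471, -0.1014, 0.3045]
eef_rot: [0.0, 0.112, 0.994, -0.0]
force: [0.6, -0.5, -2.8]
gripper_width: 0.0148
grip_force: 59.3
```

```bash
cat >> h.py <<'E'
def upright(s,k,X0):
    f=s["frame"];h=cv2.cvtColor(f,cv2.COLOR_RGB2HSV);M=masks(f);p=proj(s,X0,1)[0]
    b=min([b for b in blobs(M[k],100)],key=lambda b:np.hypot(*(b[1]-p)));cn=cv2.convexHull(cv2.findContours(b[3].astype(np.uint8),0,1)[0][0])
    ap=cv2.approxPolyDP(cn,2.5,True)[:,0];print(k,b[1],b[2]);print(np.c_[ap,plane(s,ap,.222,1)[:,:2].round(4),plane(s,ap,.214,1)[:,:2].round(4)])
    for b in blobs(cv2.inRange(h,(21,110,80),(32,255,255)),12):
        if b[2]<400: print("  y",b[1],b[2],plane(s,b[1],.122,1)[0].round(4))
E
python3 - <<'E'
from h import *
t=state();ee=t["ee_pos"];print(ee,t["eef_rot"],t["force"])
s=shot("wrist","10");cv2.imwrite("pics/w10.png",s["frame"][:,:,::-1]);upright(s,"copper",[.737,-.197,.218])
print(held(s,ee,np.radians(-12.75),"copper"))
E
```

```text
[ 0.7470579  -0.10140112  0.30450636] [ 2.93236874e-04  1.11962393e-01  9.93712381e-01 -2.03180341e-04] [ 0.57760677 -0.50805161 -2.80608286]
copper [164.9 224.2] 1459
[[ 2.030e+02  1.990e+02  7.205e-01 -1.562e-01  7.219e-01 -1.587e-01]
 [ 2.080e+02  2.100e+02  7.294e-01 -1.549e-01  7.311e-01 -1.573e-01]
 [ 2.050e+02  2.150e+02  7.326e-01 -1.582e-01  7.344e-01 -1.608e-01]
 [ 1.220e+02  2.500e+02  7.455e-01 -2.384e-01  7.479e-01 -2.438e-01]
 [ 1.180e+02  2.430e+02  7.390e-01 -2.397e-01  7.411e-01 -2.451e-01]
 [ 1.220e+02  2.380e+02  7.356e-01 -2.341e-01  7.376e-01 -2.393e-01]]
  y [519.  106.4] 41 [0.7069 0.1957 0.122 ]
  y [490.7 118.4] 94 [0.7163 0.1478 0.122 ]
  y [208.8 180.1] 128 [ 0.7208 -0.1755  0.122 ]
  y [170.4 199.4] 104 [ 0.7308 -0.2233  0.122 ]
(((284.31170654296875, 101.60165405273438), (103.25997161865234, 106.08332824707031), 87.4850082397461), array([-78.36850038,   0.25606576]))
```

View pics/w10.png

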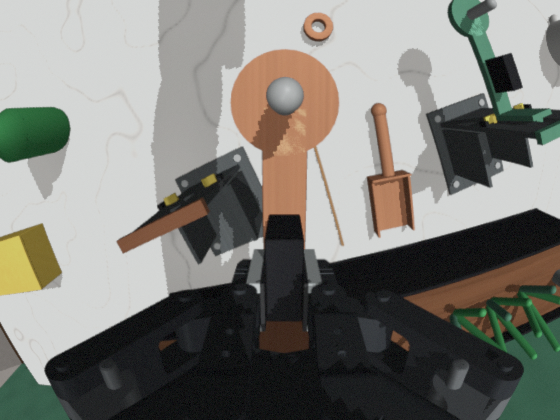

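The copper arm is held true; latches on the copper upright at (209,180) and (170,199), cap from (205,207) to (120,244). That gives yaw about 10.5°, and the home TCP about (0.684,-0.208).

Request:
servo_tool --pt "-2.7 -2.85 0" --pt "-2.7 -2.85 0" --pt "-2.7 -2.85 0" --pt "-2.6 -2.85 0" --pt "0 0 0" --turn '[0.1,0.1,0.1,0.107,0]' --hand '[0,0,0,0,0]'

```text
t: 15.18
ee_pos: [0.6342, -0.224, 0.3064]
eef_rot: [0.0, -0.09, 0.996, -0.002]
force: [-1.0, -2.0, -2.3]
gripper_width: 0.0147
grip_force: 59.4
```

Request:
servo_tool --pt "0 0 -3.5" --pt "0 0 -3.5" --pt "0 0 -3.5" --pt "0 0 -3.5" --pt "0 0 0" --turn '[0,0,0,0,0]' --hand '[0,0,0,0,0]'

```text
t: 15.6
ee_pos: [0.6369, -0.2129, 0.1569]
eef_rot: [-0.005, -0.091, 0.996, 0.002]
force: [-1.5, 1.1, -4.3]
gripper_width: 0.015
grip_force: 59.2
```

Request:
servo_tool --pt "0 0 0" --pt "0 0 0" --turn '[0,0]' --hand '[0,0]'

```text
t: 15.77
ee_pos: [0.6416, -0.2149, 0.1666]
eef_rot: [0.002, -0.092, 0.996, -0.001]
force: [0.7, -0.9, -1.4]
gripper_width: 0.0146
grip_force: 59.3
```

Run:
```python
from h import *
t=state();e=t["ee_pos"];q=t["eef_rot"];psi=2*np.arctan2(q[2],q[1])-np.pi;c,s=np.cos(psi),np.sin(psi)
print(e,np.degrees(psi),t["force"]);print("long/lat",e[0]*.9833+e[1]*.1822,-e[0]*.1822+e[1]*.9833,"goal .6345 -.3287")
w=shot("wrist","11");print(held(w,e,psi,"copper"))
```

```text
[ 0.64161275 -0.21493186  0.16661919] 10.509095294459307 [ 0.68283944 -0.89271398 -1.35870192]
long/lat 0.591737231735666 -0.32824433664163666 goal .6345 -.3287
(((284.28643798828125, 101.2977294921875), (103.56855010986328, 106.83604431152344), 88.02571868896484), array([-78.48077687,   0.42751355]))
```

Request:
servo_tool --pt "0.6 0.1 -1.0" --pt "0.8 0.14 0" --pt "0.8 0.14 0" --pt "0 0 0" --pt "0 0 0" --turn '[0,0,0,0,0]' --hand '[0,0,0,0,0]'

```text
t: 16.23
ee_pos: [0.6635, -0.21, 0.1535]
eef_rot: [-0.0, -0.092, 0.996, -0.0]
force: [-0.7, -0.4, -2.1]
gripper_width: 0.0147
grip_force: 59.4
```

Request:
servo_tool --pt "0 -0.1 0.2" --pt "0.4 0.07 0" --pt "0.4 0.07 0" --pt "0.4 0.08 0" --pt "0 0 0" --turn '[0,0,0,0,0]' --hand '[0,0,0,0,0]'

```text
t: 16.65
ee_pos: [0.6756, -0.2086, 0.1555]
eef_rot: [0.0, -0.092, 0.996, 0.0]
force: [0.6, 0.4, -2.9]
gripper_width: 0.0144
grip_force: 59.4
```

Request:
servo_tool --pt "0.3 0.06 0" --pt "0.3 0.06 0" --pt "0 0 0" --turn '[0,0,0]' --hand '[0,0,0]'

```text
t: 16.9
ee_pos: [0.6813, -0.2076, 0.1554]
eef_rot: [0.0, -0.092, 0.996, 0.0]
force: [0.3, -0.1, -3.1]
gripper_width: 0.0148
grip_force: 59.4
```

Request:
servo_tool --pt "0.1 0.02 0" --pt "0.1 0.02 0" --pt "0 0 0" --turn '[0,0,0]' --hand '[0,0,0]'

```text
t: 17.15
ee_pos: [0.6829, -0.2076, 0.1555]
eef_rot: [-0.0, -0.092, 0.996, 0.0]
force: [-0.3, -0.3, -1.3]
gripper_width: 0.015
grip_force: 59.4
```

Request:
servo_tool --pt "0.1 0.02 0" --pt "0.1 0.02 0" --pt "0.05 0 0" --pt "0 0 0" --turn '[0,0,0,0]' --hand '[0,0,0,0]'

```text
t: 17.48
ee_pos: [0.6836, -0.2079, 0.1551]
eef_rot: [-0.002, -0.091, 0.996, 0.0]
force: [-9.4, -0.9, -0.6]
gripper_width: 0.0146
grip_force: 59.7
```

Contact at the predicted place. Ease off and press down.

Request:
servo_tool --pt "-0.1 -0.02 0" --pt "0 0 -0.5" --pt "0 0 -0.5" --pt "0 0 0" --turn '[0,0,0,0]' --hand '[0,0,0,0]'

```text
t: 17.82
ee_pos: [0.6836, -0.2082, 0.1453]
eef_rot: [-0.001, -0.092, 0.996, -0.0]
force: [-3.3, -1.9, -2.8]
gripper_width: 0.0148
grip_force: 59.6
```

Request:
servo_tool --pt "0 0 -0.4" --pt "0 0 -0.4" --pt "0 0 -0.3" --pt "0 0 0" --turn '[0,0,0,0]' --hand '[0,0,0,0]'

```text
t: 18.15
ee_pos: [0.6836, -0.2084, 0.1354]
eef_rot: [-0.0, -0.092, 0.996, -0.0]
force: [-7.7, -0.8, 4.1]
gripper_width: 0.0149
grip_force: 60.5
```

Request:
servo_tool --pt "0 0 -0.2" --pt "0 0 -0.2" --pt "0 0 0" --turn '[0,0,0]' --hand '[0,0,0]'

```text
t: 18.4
ee_pos: [0.6833, -0.2091, 0.1339]
eef_rot: [-0.0, -0.091, 0.996, -0.0]
force: [-17.9, -0.3, 21.1]
gripper_width: 0.0148
grip_force: 63.4
```

Request:
servo_tool --pt "0 0 -0.15" --pt "0 0 0.3" --pt "0 0 0.3" --pt "0 0 0.15" --pt "0 0 0" --turn '[0,0,0,0,0]' --hand '[0,0,0,0,0]'

```text
t: 18.82
ee_pos: [0.6833, -0.208, 0.1355]
eef_rot: [-0.001, -0.092, 0.996, -0.0]
force: [-4.8, -2.8, -6.3]
gripper_width: 0.0152
grip_force: 59.8
```

Request:
servo_tool --pt "0 0 0.3" --pt "0 0 0" --pt "0 0 0" --turn '[0,0,0]' --hand '[0,0,0]'

```text
t: 19.07
ee_pos: [0.6832, -0.207, 0.1379]
eef_rot: [-0.002, -0.092, 0.996, 0.001]
force: [-2.5, -1.7, -17.6]
gripper_width: 0.0146
grip_force: 60.0
```

It resists 15 N upward: latched. Press down once more, release, and look at both latches.

Request:
servo_tool --pt "0 0 -0.3" --pt "0 0 -0.3" --pt "0 0 -0.25" --pt "0 0 0" --pt "0 0 0.4" --turn '[0,0,0,0,0]' --hand '[0,0,0,0,0]'

```text
t: 19.48
ee_pos: [0.684, -0.208, 0.1371]
eef_rot: [0.0, -0.092, 0.996, -0.0]
force: [-8.6, -1.2, -17.9]
gripper_width: 0.0148
grip_force: 59.9
```

Request:
servo_tool --pt "0 0 0" --pt "0 0 0" --pt "0 0 0" --pt "0 0 3" --pt "0 0 4" --turn '[0,0,0,0,0]' --hand '[4,6,6,6,6]'

```text
t: 19.9
ee_pos: [0.6835, -0.2062, 0.2029]
eef_rot: [-0.002, -0.092, 0.996, 0.001]
force: [0.1, -0.6, 0.2]
gripper_width: 0.0599
grip_force: 0.0
```

Request:
servo_tool --pt "0 0 4" --pt "0 1 4" --pt "0 4 0" --pt "0 4 0" --pt "0 4 0" --turn '[0,0,0,0,0]' --hand '[6,6,6,8.5,8.5]'

```text
t: 20.32
ee_pos: [0.6851, -0.0761, 0.287]
eef_rot: [0.002, -0.092, 0.996, 0.0]
force: [0.3, -0.4, -0.5]
gripper_width: 0.0813
grip_force: 0.0
```

Request:
servo_tool --pt "2 3 0" --pt "2 2 0" --pt "2 0 0" --pt "0 0 0" --pt "0 0 0" --turn '[0,0,0,0,0]' --hand '[8.5,8.5,8.5,8.5,8.5]'

```text
t: 20.73
ee_pos: [0.7451, -0.027, 0.2848]
eef_rot: [0.0, -0.092, 0.996, -0.0]
force: [-0.7, -0.5, -0.6]
gripper_width: 0.085
grip_force: 0.0
```

Run:
```python
from h import *
t=state();print(t["ee_pos"])
s=shot("wrist","12");cv2.imwrite("pics/w12.png",cv2.resize(s["frame"][:330,:,::-1],None,fx=1.4,fy=1.4))
```

```text
[ 0.74512539 -0.02700995  0.28478539]
```

View pics/w12.png

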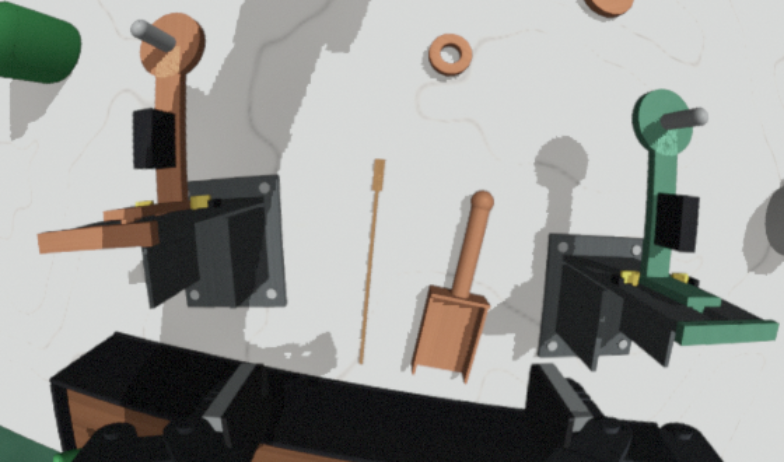

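Both arms hang with the latches sprung over (yellow at (143,204),(200,202) and (630,278),(683,279)); posts tips at (140,30) and (699,117). Now the collars: fly over the wide copper one.

Request:
servo_tool --pt "-3.5 1.9 -0.8" --pt "-3.5 1.9 -0.8" --pt "-3.5 1.9 -0.8" --pt "-3.5 1.9 -0.8" --pt "-3.5 1.9 -0.8" --turn '[0,0,0,0,0]' --hand '[8.5,8.5,8.5,8.5,8.5]'

```text
t: 21.2
ee_pos: [0.5671, 0.0675, 0.2453]
eef_rot: [0.001, -0.092, 0.996, 0.0]
force: [1.0, 0.6, -0.1]
gripper_width: 0.0849
grip_force: 0.0
```

Request:
servo_tool --pt "-3.5 1.9 -0.8" --pt "-2 1 -0.6" --pt "0 0 0" --pt "0 0 0" --turn '[0,0,0,0]' --hand '[8.5,8.5,8.5,8.5]'

```text
t: 21.53
ee_pos: [0.5133, 0.0967, 0.232]
eef_rot: [0.001, -0.092, 0.996, 0.001]
force: [0.2, -0.7, -0.4]
gripper_width: 0.0855
grip_force: 0.0
```

```bash
cat >> h.py <<'E'
def collars(s,z=.016):
    out=[]
    for k,m in masks(s["frame"]).items():
        m=m.copy();m[340:]=0
        for b in blobs(m,150):
            cn=cv2.convexHull(cv2.findContours(b[3].astype(np.uint8),0,1)[0][0])
            if len(cn)<6: continue
            e=cv2.fitEllipse(cn)
            P=plane(s,cn[:,0],z,1)[:,:2];(cx,cy),r=cv2.minEnclosingCircle(P.astype(np.float32))
            if max(e[1])/min(e[1])<1.35 and .012<r<.035: out.append((k,np.round(e[0],1),plane(s,e[0],z,1)[0].round(4),round(2e3*r,1)))
    return out
E
python3 - <<'E'
from h import *
t=state();print(t["ee_pos"],t["eef_rot"])
s=shot("wrist","13")
for c in collars(s):print(c)
E
```

```text
[0.5133455  0.09667088 0.23204214] [ 9.52468939e-04 -9.24625548e-02  9.95715277e-01  9.25478879e-04]
('copper', array([323.2, 129.4]), array([0.447, 0.129, 0.016]), 54.6)
('copper', array([185.9, 204.4]), array([ 0.56  , -0.0115,  0.016 ]), 41.7)
('green', array([109.7,  89. ]), array([ 0.4358, -0.1291,  0.016 ]), 43.3)
```

Request:
servo_tool --pt "-2.2 1.1 -3.2" --pt "-2.2 1.1 -3.2" --pt "-2.2 1.1 -3.3" --pt "0 0 -2" --pt "0 0 0" --turn '[0,0,0,0,0]' --hand '[8.5,8.5,8.5,8.5,8.5]'

```text
t: 22.0
ee_pos: [0.4463, 0.1283, 0.1109]
eef_rot: [-0.002, -0.092, 0.996, -0.001]
force: [-0.5, -0.6, -0.0]
gripper_width: 0.0848
grip_force: 0.0
```

Request:
servo_tool --pt "0 0 0" --pt "0 0 0" --turn '[0,0]' --hand '[8.5,8.5]'

```text
t: 22.17
ee_pos: [0.4504, 0.129, 0.1158]
eef_rot: [0.001, -0.091, 0.996, 0.0]
force: [-0.1, 0.2, 0.5]
gripper_width: 0.0846
grip_force: 0.0
```

Run:
```python
from h import *
t=state();print(t["ee_pos"],t["eef_rot"])
s=shot("wrist","14")
for c in collars(s):print(c)
c=[c for c in collars(s) if c[0]=="copper"]
if c: print(tri([(load("wrist13"),(323.2,129.4),1),(s,c[0][1],1)]))
```

```text
[0.4504084  0.12895277 0.1158431 ] [ 1.33987947e-03 -9.08784388e-02  9.95861060e-01  2.50516267e-04]
('copper', array([285.1, 204.6]), array([0.4456, 0.1293, 0.016 ]), 55.6)
('green', array([ 23.3, 147.6]), array([ 0.4342, -0.126 ,  0.016 ]), 49.2)
(array([0.44698953, 0.12958861, 0.01084648]), np.float64(2.4566516720247507e-05))
```

Request:
servo_tool --pt "-0.3 0.05 -4" --pt "0 0 -4" --pt "0 0 -2.6" --pt "0 0 0" --pt "0 0 0" --turn '[0,0,0,0,0]' --hand '[8.5,8.5,8.5,8.5,8.5]'

```text
t: 22.63
ee_pos: [0.446, 0.1297, 0.0087]
eef_rot: [-0.0, -0.091, 0.996, -0.0]
force: [0.7, 0.3, 1.2]
gripper_width: 0.0846
grip_force: 0.0
```

Request:
servo_tool --pt "0 0 -0.4" --pt "0 0 0" --pt "0 0 0" --turn '[0,0,0]' --hand '[8.5,8.5,8.5]'

```text
t: 22.88
ee_pos: [0.4465, 0.1306, 0.0056]
eef_rot: [0.001, -0.092, 0.996, 0.001]
force: [0.1, -0.4, 0.3]
gripper_width: 0.085
grip_force: 0.0
```

Request:
servo_tool --pt "0 -0.05 -0.3" --pt "0 0 0" --pt "0 0 0" --pt "0 0 0" --pt "0 0 0" --turn '[0,0,0,0,0]' --hand '[8.5,5,4,4,4]'

```text
t: 23.3
ee_pos: [0.4455, 0.1297, 0.0018]
eef_rot: [0.0, -0.092, 0.996, 0.0]
force: [-3.8, -1.8, 11.9]
gripper_width: 0.0533
grip_force: 61.8
```

Request:
servo_tool --pt "0 0 0" --pt "0 0 3" --pt "0 0 4" --pt "0 0 4" --pt "0 0 4" --turn '[0,0,0,0,0]' --hand '[4,4,4,4,4]'

```text
t: 23.72
ee_pos: [0.4447, 0.1291, 0.1528]
eef_rot: [-0.0, -0.092, 0.996, -0.0]
force: [0.7, 1.2, -1.4]
gripper_width: 0.0529
grip_force: 64.3
```

Request:
servo_tool --pt "1.95 -3.08 1" --pt "1.95 -3.08 1" --pt "1.95 -3.08 1" --pt "1.95 -3.08 1" --pt "1.95 -3.08 1" --turn '[0,0,0,0,0]' --hand '[4,4,4,4,4]'

```text
t: 24.13
ee_pos: [0.5433, -0.026, 0.2018]
eef_rot: [0.0, -0.092, 0.996, 0.0]
force: [0.5, 0.3, -0.1]
gripper_width: 0.0526
grip_force: 64.3
```

Request:
servo_tool --pt "1.95 -3.08 1" --pt "1.95 -3.08 1" --pt "1.95 -3.08 1" --pt "1.95 -3.08 1" --pt "1.95 -3.08 1" --turn '[0,0,0,0,0]' --hand '[4,4,4,4,4]'

```text
t: 24.55
ee_pos: [0.6409, -0.1796, 0.2514]
eef_rot: [-0.0, -0.092, 0.996, 0.0]
force: [1.0, 0.1, -0.3]
gripper_width: 0.0527
grip_force: 64.3
```

Request:
servo_tool --pt "1.95 -3 1" --pt "0 0 0" --pt "0 0 0" --pt "0 0 0" --pt "0 0 0" --turn '[0,0,0,0,0]' --hand '[4,4,4,4,4]'

```text
t: 24.97
ee_pos: [0.6596, -0.2069, 0.2607]
eef_rot: [-0.0, -0.093, 0.996, 0.001]
force: [-0.2, 0.1, -1.7]
gripper_width: 0.0529
grip_force: 64.3
```

Run:
```python
from h import *
t=state();print(t["ee_pos"],t["eef_rot"],t["force"])
s=shot("wrist","15");cv2.imwrite("pics/w15.png",cv2.resize(s["frame"][:400,100:460,::-1],None,fx=1.5,fy=1.5))
```

```text
[ 0.65960186 -0.20688849  0.26072645] [-2.24495286e-04 -9.27304390e-02  9.95691023e-01  6.33568610e-04] [-0.19799625  0.10628526 -1.71009039]
```

View pics/w15.png

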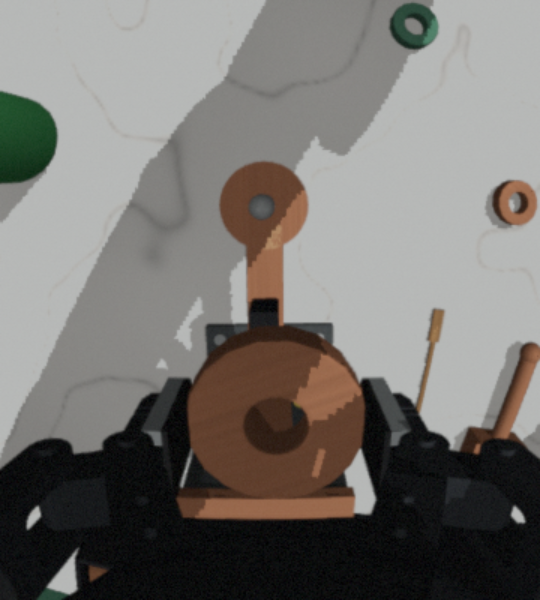

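The collar is held level, hole at (284,283) in the full frame; copper post tip at (274,138), green and narrow copper collars still in place. Compute the post and the hole.

Run:
```python
from h import *
s=load("wrist15");s12=load("wrist12");ee=np.array([.6596,-.2069,.2607]);psi=np.radians(10.6)
def post(s,p,r=22):
    g=cv2.cvtColor(s["frame"],cv2.COLOR_RGB2HSV);x,y=map(int,p);w=np.zeros(g.shape[:2],np.uint8)
    cv2.circle(w,(x,y),r,1,-1);m=((g[:,:,1]<60)&(g[:,:,2]<165)&(w>0)).astype(np.uint8)
    return [(b[1],b[2],cv2.boundingRect(b[3].astype(np.uint8))) for b in blobs(m,15)]
print(post(s,(274,138),14))
print("tip tri",tri([(s,(274,138),1),(s12,(100,21.4),1)]))
print("tip@.167",plane(s,(274,138),.167,1),"exp .6057 -.2221")
m=masks(s["frame"])["copper"];w=np.zeros_like(m);cv2.circle(w,(275,136),34,255,-1);mm=cv2.bitwise_and(m,w);mm[165:]=0
print("disc",cv2.fitEllipse(cv2.convexHull(np.vstack(cv2.findContours(mm,0,1)[0]))),)
e=cv2.fitEllipse(cv2.convexHull(np.vstack(cv2.findContours(mm,0,1)[0])));print(plane(s,e[0],.118,1))
# hole in held collar: dark blob
g=cv2.cvtColor(s["frame"],cv2.COLOR_RGB2HSV)
for zz in(.275,):
    h=plane(s,(284,282.7),zz,1)[0]-ee;print("hole rel TCP fwd/lat",h[0]*np.cos(psi)+h[1]*np.sin(psi),-h[0]*np.sin(psi)+h[1]*np.cos(psi))
    for p in((188/1.5+100,420/1.5),(364/1.5+100,420/1.5)):
        h=plane(s,p,zz,1)[0]-ee;print(h)
```

```text
[(array([274.1, 137.5]), np.int32(225), (266, 130, 17, 17))]
tip tri (array([ 0.60574745, -0.22421886,  0.16018312]), np.float64(0.00015207832108975173))
tip@.167 [[ 0.60520754 -0.22403092  0.167     ]] exp .6057 -.2221
disc ((275.38812255859375, 136.70260620117188), (56.931907653808594, 57.658592224121094), 166.91293334960938)
[[ 0.60675468 -0.22391929  0.118     ]]
hole rel TCP fwd/lat 0.0010953961957553243 0.00022321982517634786
[ 0.00493329 -0.0259142   0.0143    ]
[-0.00482495  0.02641018  0.0143    ]
```

Request:
servo_tool --pt "-2.7 -0.85 -1" --pt "-2.8 -0.9 -2" --pt "0 0 -3" --pt "0 0 -1" --pt "0 0 0" --turn '[0,0,0,0,0]' --hand '[4,4,4,4,4]'

```text
t: 25.43
ee_pos: [0.6039, -0.2235, 0.1887]
eef_rot: [-0.002, -0.093, 0.996, 0.001]
force: [-0.0, 0.2, 0.0]
gripper_width: 0.0529
grip_force: 64.3
```

Request:
servo_tool --pt "0 0 0" --pt "0 0 0" --pt "0 0 0" --turn '[0,0,0]' --hand '[4,4,4]'

```text
t: 25.68
ee_pos: [0.606, -0.2257, 0.1926]
eef_rot: [0.001, -0.093, 0.996, -0.0]
force: [-0.5, 0.9, -0.7]
gripper_width: 0.0529
grip_force: 64.3
```

Run:
```python
from h import *
t=state();print(t["ee_pos"],t["eef_rot"],t["force"])
s=shot("wrist","16");cv2.imwrite("pics/w16.png",cv2.resize(s["frame"][180:380,180:400,::-1],None,fx=2.5,fy=2.5))
```

```text
[ 0.60603493 -0.22567184  0.19257933] [ 1.01438919e-03 -9.25092322e-02  9.95711238e-01 -3.78270570e-04] [-0.46015609  0.89863301 -0.72397888]
```

Request:
servo_tool --pt "-0.1 0.1 -0.8" --pt "0 0 -0.8" --pt "0 0 -0.8" --pt "0 0 -0.8" --pt "0 0 0" --turn '[0,0,0,0,0]' --hand '[4,4,4,4,4]'

```text
t: 26.15
ee_pos: [0.6028, -0.2244, 0.1566]
eef_rot: [-0.002, -0.092, 0.996, 0.001]
force: [-0.5, 0.0, -1.0]
gripper_width: 0.0527
grip_force: 64.3
```

No contact force with the collar already below the tip: threading. Continue down.

Request:
servo_tool --pt "0.1 0 -0.7" --pt "0.05 0 -0.7" --pt "0.05 0 -0.7" --pt "0 0 -0.5" --pt "0 0 0" --turn '[0,0,0,0,0]' --hand '[4,4,4,4,4]'

```text
t: 26.57
ee_pos: [0.6052, -0.2246, 0.1315]
eef_rot: [-0.001, -0.092, 0.996, 0.0]
force: [-1.1, -0.1, -1.3]
gripper_width: 0.0526
grip_force: 64.3
```

Run:
```python
from h import *
t=state();print(t["ee_pos"],t["force"])
s=shot("wrist","17");a=shot("side","17");p=proj(a,[.6067,-.224,.13])[0].astype(int)
cv2.imwrite("pics/w17.png",np.hstack([cv2.resize(s["frame"][180:380,180:400,::-1],(396,360)),cv2.resize(a["frame"][p[1]-40:p[1]+40,p[0]-44:p[0]+44,::-1],(396,360),interpolation=cv2.INTER_CUBIC)]))
```

```text
[ 0.60519971 -0.22462348  0.13153333] [-1.09160288 -0.07398885 -1.31162911]
```

View pics/w17.png

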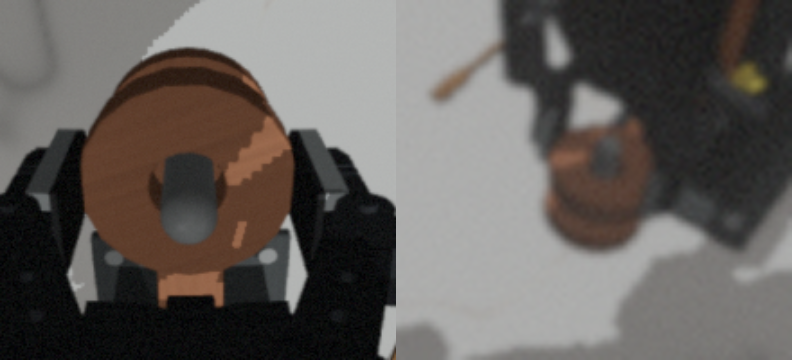

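That shows the post through the collar's hole (190,200). I miscounted my pictures: it was the 15th, one over the limit of 14. From here on I'll check by numbers only.

Request:
servo_tool --pt "0.05 0 -0.5" --pt "0 0 -0.4" --pt "0 0 -0.3" --pt "0 0 0" --turn '[0,0,0,0]' --hand '[4,4,4,4]'

```text
t: 27.0
ee_pos: [0.6062, -0.2248, 0.1205]
eef_rot: [-0.0, -0.092, 0.996, 0.0]
force: [1.1, -0.0, 0.6]
gripper_width: 0.0526
grip_force: 64.5
```

Near the seat. Release and let it drop the last millimetre, then rise.

Request:
servo_tool --pt "0 0 0" --pt "0 0 0" --pt "0 0 0" --pt "0 0 0" --pt "0 0 0" --turn '[0,0,0,0,0]' --hand '[6,7,7,7,7]'

```text
t: 27.42
ee_pos: [0.6063, -0.225, 0.1212]
eef_rot: [0.0, -0.092, 0.996, 0.0]
force: [0.4, 0.3, -0.2]
gripper_width: 0.07
grip_force: 0.0
```

Request:
servo_tool --pt "0 0 2" --pt "0 0 4" --pt "0 0 4" --pt "0 0 3" --pt "4 1.2 0" --turn '[0,0,0,0,0]' --hand '[7,7,7,7,8.5]'

```text
t: 27.83
ee_pos: [0.6439, -0.2199, 0.2619]
eef_rot: [0.005, -0.088, 0.996, -0.003]
force: [-0.1, -2.1, 1.6]
gripper_width: 0.0801
grip_force: 0.0
```

Request:
servo_tool --pt "1.4 0.5 0" --pt "0 0 0" --pt "0 0 0" --pt "0 0 0" --turn '[0,0,0,0]' --hand '[8.5,8.5,8.5,8.5]'

```text
t: 28.17
ee_pos: [0.6595, -0.2087, 0.2508]
eef_rot: [-0.0, -0.092, 0.996, -0.0]
force: [0.2, 0.2, 0.3]
gripper_width: 0.085
grip_force: 0.0
```

```bash
cat >> h.py <<'E'
def topof(s,k,X,r=45):
    """hull ellipse of colour k near X; position & diameter for several heights"""
    m=masks(s["frame"])[k];p=proj(s,X,1)[0];w=np.zeros_like(m);cv2.circle(w,tuple(int(v) for v in p),r,255,-1)
    b=max(blobs(cv2.bitwise_and(m,w),50),key=lambda b:b[2]);e=cv2.fitEllipse(cv2.convexHull(cv2.findContours(b[3].astype(np.uint8),0,1)[0][0]))
    return p,e
E
python3 - <<'E'
from h import *
t=state();print(t["ee_pos"])
s=shot("wrist","18");f=s["frame"]
for c in collars(s):print(c)
p,e=topof(s,"copper",[.6065,-.224,.134],40);print(p,e)
# gray tip
g=cv2.cvtColor(f,cv2.COLOR_RGB2HSV);q=proj(s,[.6055,-.2241,.165],1)[0];w=np.zeros(g.shape[:2],np.uint8);cv2.circle(w,tuple(int(v) for v in q),14,1,-1)
for b in blobs(((g[:,:,1]<70)&(w>0)).astype(np.uint8),15):print("tip",q,b[1],b[2],cv2.boundingRect(b[3].astype(np.uint8)))
d=np.linalg.norm(s["origin"]-[.6065,-.224,.134]);print("diam px expected at .134:",.056*325/d,"52 at .118:",.052*325/np.linalg.norm(s["origin"]-[.6065,-.224,.118]))
E
```

```text
[ 0.65951781 -0.20868852  0.25082353]
('copper', array([448.8, 135.3]), array([ 0.5623, -0.0149,  0.016 ]), 39.1)
('green', array([379.1,  14.8]), array([ 0.4384, -0.1341,  0.016 ]), 42.0)
[276.87136272 138.6322424 ] ((276.0382385253906, 141.21005249023438), (65.7110366821289, 71.87474822998047), 176.19107055664062)
tip [276.05369814 139.67655587] [276.1 138.9] 246 (267, 131, 18, 17)
diam px expected at .134: 69.69714377478493 52 at .118: 60.98821896145093
```

Wide collar is home (its outline size matches the seat height). Now the narrow copper one.

Request:
servo_tool --pt "-1.65 3.25 0" --pt "-1.65 3.25 0" --pt "-1.65 3.25 0" --pt "-1.65 3.25 -2" --pt "-1.65 3.25 -2" --turn '[0,0,0,0,0]' --hand '[8.5,8.5,8.5,8.5,8.5]'

```text
t: 28.63
ee_pos: [0.5767, -0.045, 0.2117]
eef_rot: [0.001, -0.091, 0.996, 0.0]
force: [1.0, 0.2, -0.1]
gripper_width: 0.0852
grip_force: 0.0
```

Request:
servo_tool --pt "-1.6 3.2 -2" --pt "0 0 -3" --pt "0 0 -3" --pt "0 0 0" --pt "0 0 0" --turn '[0,0,0,0,0]' --hand '[8.5,8.5,8.5,8.5,8.5]'

```text
t: 29.05
ee_pos: [0.5606, -0.0143, 0.1309]
eef_rot: [-0.001, -0.091, 0.996, -0.0]
force: [0.8, -0.1, 1.1]
gripper_width: 0.0848
grip_force: 0.0
```

Request:
servo_tool --pt "0 0 0" --pt "0 0 0" --turn '[0,0]' --hand '[8.5,8.5]'

```text
t: 29.22
ee_pos: [0.5629, -0.0142, 0.1332]
eef_rot: [0.001, -0.091, 0.996, 0.0]
force: [0.6, -0.7, 0.7]
gripper_width: 0.0849
grip_force: 0.0
```

Run:
```python
from h import *
t=state();print(t["ee_pos"],t["eef_rot"])
s=shot("wrist","19")
for c in collars(s):print(c)
c=[c for c in collars(s) if c[0]=="copper"]
for x in c: print(tri([(load("wrist18"),(448.8,135.3),1),(s,x[1],1)]))
```

```text
[ 0.56287553 -0.01424641  0.1332056 ] [ 1.48659435e-03 -9.13161316e-02  9.95820844e-01  3.75632507e-05]
('copper', array([285.5, 202.7]), array([ 0.5611, -0.013 ,  0.016 ]), 40.1)
('green', array([172.7,  35.2]), array([ 0.4371, -0.1301,  0.016 ]), 42.1)
(array([ 0.56205005, -0.01279389,  0.01215464]), np.float64(1.8396573984051554e-05))
```

Request:
servo_tool --pt "-0.1 0.1 -4" --pt "0 0 -4" --pt "0 0 -4" --pt "0 0 0" --pt "0 0 0" --turn '[0,0,0,0,0]' --hand '[8.5,8.5,8.5,8.5,7]'

```text
t: 29.68
ee_pos: [0.5601, -0.013, 0.0111]
eef_rot: [-0.001, -0.092, 0.996, -0.0]
force: [0.3, 0.9, 1.7]
gripper_width: 0.0749
grip_force: 0.0
```

Request:
servo_tool --pt "0 0 0" --pt "0 0 0" --turn '[0,0]' --hand '[7,7]'

```text
t: 29.85
ee_pos: [0.563, -0.0125, 0.0142]
eef_rot: [0.002, -0.092, 0.996, 0.0]
force: [-0.5, -0.4, 0.4]
gripper_width: 0.0702
grip_force: 0.0
```

Request:
servo_tool --pt "0 0 -0.7" --pt "0 0 0" --pt "0 0 0" --pt "0 0 0" --pt "0 0 0" --turn '[0,0,0,0,0]' --hand '[7,7,4,2.5,2.5]'

```text
t: 30.27
ee_pos: [0.561, -0.0124, 0.0049]
eef_rot: [0.0, -0.092, 0.996, 0.0]
force: [-5.5, 0.4, 12.7]
gripper_width: 0.0377
grip_force: 58.6
```

Request:
servo_tool --pt "0 0 0" --pt "0 0 0" --pt "0 0 0" --pt "0 0 0" --turn '[0,0,0,0]' --hand '[2.5,2.5,2.5,2.5]'

```text
t: 30.6
ee_pos: [0.561, -0.0124, 0.005]
eef_rot: [0.0, -0.092, 0.996, 0.0]
force: [-3.7, 1.2, 9.0]
gripper_width: 0.037
grip_force: 58.9
```

Request:
servo_tool --pt "0 0 3" --pt "0 0 4" --pt "0 0 4" --pt "0 0 4" --pt "1.2 -2.4 4" --turn '[0,0,0,0,0]' --hand '[2.5,2.5,2.5,2.5,2.5]'

```text
t: 31.02
ee_pos: [0.5705, -0.0294, 0.1914]
eef_rot: [0.0, -0.094, 0.996, 0.001]
force: [1.9, 0.7, -0.8]
gripper_width: 0.037
grip_force: 60.4
```

Request:
servo_tool --pt "1.7 -3.4 2" --pt "1.7 -3.4 2" --pt "1.7 -3.4 2" --pt "1.7 -3.4 0" --pt "1.7 -3.4 0" --turn '[0,0,0,0,0]' --hand '[2.5,2.5,2.5,2.5,2.5]'

```text
t: 31.43
ee_pos: [0.6558, -0.2016, 0.2486]
eef_rot: [0.001, -0.093, 0.996, -0.0]
force: [0.2, -0.0, -0.4]
gripper_width: 0.0371
grip_force: 60.4
```

Request:
servo_tool --pt "0 0 0" --pt "0 0 0" --pt "0 0 0" --turn '[0,0,0]' --hand '[2.5,2.5,2.5]'

```text
t: 31.68
ee_pos: [0.6544, -0.2, 0.2465]
eef_rot: [-0.0, -0.092, 0.996, 0.0]
force: [0.9, -0.2, -0.1]
gripper_width: 0.0371
grip_force: 60.4
```

```bash
cat >> h.py <<'E'
def tip(s,X,r=14,sat=75):
    g=cv2.cvtColor(s["frame"],cv2.COLOR_RGB2HSV);q=proj(s,X,1)[0];w=np.zeros(g.shape[:2],np.uint8);cv2.circle(w,tuple(int(v) for v in q),r,1,-1)
    b=[b for b in blobs(((g[:,:,1]<sat)&(w>0)).astype(np.uint8),15)];b=max(b,key=lambda b:b[2]);return q,b[1],b[2],cv2.boundingRect(b[3].astype(np.uint8))
def ringheld(s,ee,psi,k,top,d):
    """held collar: front-half outline on plane z=top; fits circle of diameter d; offset fwd/lat from TCP"""
    from scipy.optimize import least_squares
    m=masks(s["frame"])[k];p=proj(s,[ee[0],ee[1],top],1)[0];w=np.zeros_like(m);cv2.circle(w,tuple(int(v) for v in p),int(.5*d*325/.13+12),255,-1);m=cv2.bitwise_and(m,w)
    b=max(blobs(m,100),key=lambda b:b[2]);cn=cv2.findContours(b[3].astype(np.uint8),cv2.RETR_CCOMP,cv2.CHAIN_APPROX_NONE)
    res=[]
    for c,h in zip(cn[0],cn[1][0]):
        if cv2.contourArea(c)<60: continue
        P=plane(s,c[:,0],top,1)-ee;F=np.c_[np.cos(psi)*P[:,0]+np.sin(psi)*P[:,1],-np.sin(psi)*P[:,0]+np.cos(psi)*P[:,1]]*1e3
        res.append((int(h[3]),cv2.contourArea(c),F.min(0).round(1),F.max(0).round(1),((F.min(0)+F.max(0))/2).round(1)))
    return res
E
python3 - <<'E'
from h import *
t=state();ee=t["ee_pos"];print(ee,t["eef_rot"],t["force"])
s=shot("wrist","20")
psi=np.radians(10.55);print(ringheld(s,ee,psi,"copper",ee[2]-.005+.016,.04))
print("check wide",ringheld(load("wrist15"),np.array([.6596,-.2069,.2607]),psi,"copper",.2749,.056))
q=tip(s,[.6055,-.2241,.165]);print(q,plane(s,q[1],.165,1))
E
```

```text
[ 0.65442212 -0.19995898  0.24646759] [-3.55653837e-04 -9.18355160e-02  9.95774099e-01  2.36454679e-04] [ 0.94645061 -0.20127452 -0.07356846]
[(-1, 5324.0, array([-21.1, -18.8]), array([27.9, 18.8]), array([ 3.4, -0. ])), (0, 933.0, array([-8.7, -9.4]), array([11.2,  9.5]), array([1.2, 0. ]))]
check wide [(-1, 11707.5, array([-26.3, -32. ]), array([38.5, 26.7]), array([ 6.1, -2.7])), (0, 907.0, array([-6.8, -9.8]), array([11.5,  9.8]), array([2.4, 0. ]))]
(array([262.01246703, 144.98767186]), array([262.6, 143.8]), np.int32(297), (253, 135, 20, 19)) [[ 0.60461348 -0.22384267  0.165     ]]
```

Request:
servo_tool --pt "-2.5 -1.2 -1.5" --pt "-2.5 -1.2 -1.5" --pt "0 0 -2.5" --pt "0 0 -0.6" --pt "0 0 0" --turn '[0,0,0,0,0]' --hand '[2.5,2.5,2.5,2.5,2.5]'

```text
t: 32.15
ee_pos: [0.6042, -0.2216, 0.1846]
eef_rot: [-0.001, -0.093, 0.996, 0.001]
force: [0.1, 0.2, -0.2]
gripper_width: 0.0372
grip_force: 60.4
```

Request:
servo_tool --pt "0 0 0" --pt "0 0 0" --pt "0 0 0" --turn '[0,0,0]' --hand '[2.5,2.5,2.5]'

```text
t: 32.4
ee_pos: [0.6057, -0.2236, 0.1871]
eef_rot: [0.001, -0.093, 0.996, -0.0]
force: [0.2, 0.4, -0.5]
gripper_width: 0.0371
grip_force: 60.4
```

Request:
servo_tool --pt "0 0 0" --pt "0 0 0" --pt "0 0 0" --turn '[0,0,0]' --hand '[2.5,2.5,2.5]'

```text
t: 32.65
ee_pos: [0.6048, -0.2242, 0.1862]
eef_rot: [0.0, -0.092, 0.996, -0.0]
force: [-0.3, 0.6, -1.2]
gripper_width: 0.0369
grip_force: 60.4
```

Request:
servo_tool --pt "-0.05 0 -0.7" --pt "0 0 -0.7" --pt "0 0 -0.6" --pt "0 0 -0.6" --pt "0 0 0" --turn '[0,0,0,0,0]' --hand '[2.5,2.5,2.5,2.5,2.5]'

```text
t: 33.07
ee_pos: [0.6033, -0.2238, 0.1579]
eef_rot: [-0.001, -0.092, 0.996, 0.0]
force: [-0.7, 0.3, -0.6]
gripper_width: 0.0374
grip_force: 60.4
```

Request:
servo_tool --pt "0.05 0 -0.5" --pt "0.05 0 -0.5" --pt "0 0 -0.3" --pt "0 0 0" --turn '[0,0,0,0]' --hand '[2.5,2.5,2.5,2.5]'

```text
t: 33.4
ee_pos: [0.6048, -0.224, 0.146]
eef_rot: [-0.001, -0.092, 0.996, 0.0]
force: [0.8, -0.9, -2.0]
gripper_width: 0.0371
grip_force: 60.4
```

Request:
servo_tool --pt "0.03 0 -0.3" --pt "0 0 -0.2" --pt "0 0 0" --pt "0 0 0" --pt "0 0 0" --turn '[0,0,0,0,0]' --hand '[2.5,2.5,2.5,4.5,5.5]'

```text
t: 33.82
ee_pos: [0.6055, -0.2242, 0.1421]
eef_rot: [0.0, -0.092, 0.996, -0.0]
force: [0.0, 0.6, 0.5]
gripper_width: 0.0542
grip_force: 0.0
```

Request:
servo_tool --pt "0 0 0" --pt "0 0 0" --pt "0 0 0" --pt "0 0 3" --pt "0 0 4" --turn '[0,0,0,0,0]' --hand '[6,6,6,6,6]'

```text
t: 34.23
ee_pos: [0.6036, -0.2232, 0.2094]
eef_rot: [-0.003, -0.092, 0.996, 0.001]
force: [0.6, -0.7, 0.1]
gripper_width: 0.06
grip_force: 0.0
```

Request:
servo_tool --pt "0 0 4" --pt "2.7 0.8 0" --pt "2.7 0.8 0" --pt "0 0 0" --pt "0 0 0" --turn '[0,0,0,0,0]' --hand '[7,8.5,8.5,8.5,8.5]'

```text
t: 34.65
ee_pos: [0.6603, -0.2069, 0.2509]
eef_rot: [-0.001, -0.093, 0.996, 0.0]
force: [-1.1, -0.1, -0.1]
gripper_width: 0.0846
grip_force: 0.0
```

Request:
servo_tool --pt "0 0 0" --pt "0 0 0" --turn '[0,0]' --hand '[8.5,8.5]'

```text
t: 34.82
ee_pos: [0.6586, -0.209, 0.252]
eef_rot: [-0.0, -0.091, 0.996, -0.0]
force: [-1.5, 0.2, 0.5]
gripper_width: 0.0852
grip_force: 0.0
```

Run:
```python
from h import *
t=state();print(t["ee_pos"],t["force"])
s=shot("wrist","21");f=s["frame"]
for c in collars(s):print(c)
q=tip(s,[.6052,-.2239,.165]);print(q,plane(s,q[1],.165,1))
# hole/tip & edges of narrow top: saturation & gradient profile along the row through the tip
x,y=q[1].astype(int);g=cv2.GaussianBlur(cv2.cvtColor(f,cv2.COLOR_RGB2GRAY),(3,3),0)
print(g[y,x-45:x+46:1].tolist());print(g[y-48:y+20,x].tolist())
for z in(.118,.134,.15):
    d=np.linalg.norm(s["origin"]-[.6065,-.224,z]);print(z,"r28",.028*325/d,"r20",.020*325/d,proj(s,[.6065,-.224,z],1))
```

```text
[ 0.65859846 -0.20904239  0.2519764 ] [-1.51763994  0.1636513   0.51929084]
('green', array([378.9,  15.7]), array([ 0.4384, -0.1341,  0.016 ]), 42.0)
(array([276.63428087, 140.49746103]), array([276.4, 140. ]), np.int32(247), (268, 132, 18, 17)) [[ 0.60488073 -0.22412598  0.165     ]]
[125, 126, 127, 127, 128, 128, 129, 129, 129, 127, 116, 92, 75, 70, 68, 67, 68, 68, 67, 66, 65, 67, 70, 72, 73, 72, 71, 70, 71, 72, 73, 71, 66, 57, 55, 61, 66, 68, 72, 77, 80, 83, 86, 89, 91, 91, 90, 88, 86, 85, 83, 77, 71, 65, 64, 68, 64, 54, 53, 61, 69, 73, 73, 72, 71, 70, 71, 71, 70, 69, 68, 69, 77, 92, 101, 107, 114, 116, 121, 136, 158, 173, 178, 179, 179, 179, 178, 178, 178, 178, 179]
[128, 129, 129, 128, 128, 129, 128, 128, 128, 128, 128, 128, 129, 126, 109, 84, 71, 71, 72, 71, 70, 69, 65, 62, 67, 73, 74, 74, 74, 74, 73, 73, 71, 69, 68, 64, 56, 56, 63, 63, 60, 63, 69, 75, 81, 85, 88, 89, 91, 93, 92, 90, 88, 85, 82, 76, 70, 67, 65, 57, 47, 51, 63, 70, 72, 72, 72, 71]
0.118 r28 32.70197851049882 r20 23.35855607892773 [[277.45006912 138.53916544]]
0.134 r28 34.69299316041171 r20 24.78070940029408 [[277.06444917 139.65846375]]
0.15 r28 36.9415783547204 r20 26.386841681943142 [[276.62912774 140.92297162]]
```

Copper stack reads right: outer edge r≈34 px (wide home) and inner ring r≈25 px, tip centred. Now the narrow green collar.

Request:
servo_tool --pt "-3.7 1.3 0" --pt "-3.7 1.3 0" --pt "-3.7 1.3 0" --pt "-3.7 1.3 -2" --pt "-3.7 1.3 -2" --turn '[0,0,0,0,0]' --hand '[8.5,8.5,8.5,8.5,8.5]'

```text
t: 35.28
ee_pos: [0.4766, -0.1445, 0.214]
eef_rot: [0.001, -0.092, 0.996, 0.0]
force: [-0.6, -0.0, 0.3]
gripper_width: 0.0852
grip_force: 0.0
```

Request:
servo_tool --pt "-3.6 1.3 -2" --pt "0 0 -3" --pt "0 0 -3" --pt "0 0 0" --pt "0 0 0" --turn '[0,0,0,0,0]' --hand '[8.5,8.5,8.5,8.5,8.5]'

```text
t: 35.7
ee_pos: [0.4426, -0.1323, 0.1347]
eef_rot: [-0.001, -0.092, 0.996, 0.0]
force: [0.4, 0.6, 1.0]
gripper_width: 0.085
grip_force: 0.0
```

Request:
servo_tool --pt "0 0 0" --pt "0 0 0" --pt "0 0 0" --turn '[0,0,0]' --hand '[8.5,8.5,8.5]'

```text
t: 35.95
ee_pos: [0.4446, -0.1324, 0.136]
eef_rot: [0.001, -0.092, 0.996, -0.0]
force: [0.4, 0.3, -0.0]
gripper_width: 0.0855
grip_force: 0.0
```

Run:
```python
from h import *
t=state();print(t["ee_pos"],t["eef_rot"])
s=shot("wrist","22")
for c in collars(s):print(c)
c=[c for c in collars(s) if c[0]=="green"]
for x in c: print(tri([(load("wrist21"),(378.9,15.7),1),(s,x[1],1)]))
```

```text
[ 0.44457629 -0.13237558  0.13601407] [ 9.08264073e-04 -9.18045536e-02  9.95776609e-01 -2.07328407e-04]
('green', array([285.1, 192.7]), array([ 0.4349, -0.1329,  0.016 ]), 39.7)
(array([ 0.43618373, -0.1327546 ,  0.01040977]), np.float64(4.3468493355806794e-05))
```

Request:
servo_tool --pt "-0.85 0 -4" --pt "0 0 -4" --pt "0 0 -4" --pt "0 0 0" --pt "0 0 0" --turn '[0,0,0,0,0]' --hand '[8.5,8.5,8.5,7,7]'

```text
t: 36.42
ee_pos: [0.4339, -0.1323, 0.0143]
eef_rot: [-0.002, -0.092, 0.996, -0.0]
force: [0.3, -0.6, 1.5]
gripper_width: 0.0701
grip_force: 0.0
```

Request:
servo_tool --pt "0 0 0" --pt "0 0 0" --pt "0 0 0" --turn '[0,0,0]' --hand '[7,7,7]'

```text
t: 36.67
ee_pos: [0.437, -0.1321, 0.0171]
eef_rot: [0.002, -0.092, 0.996, 0.0]
force: [-0.5, 0.1, -0.3]
gripper_width: 0.0699
grip_force: 0.0
```

Request:
servo_tool --pt "0 0 -0.9" --pt "0 0 0" --pt "0 0 0" --pt "0 0 0" --pt "0 0 0" --turn '[0,0,0,0,0]' --hand '[7,7,4,2.5,2.5]'

```text
t: 37.08
ee_pos: [0.4352, -0.132, 0.0062]
eef_rot: [-0.0, -0.092, 0.996, 0.0]
force: [-6.8, 2.0, 20.0]
gripper_width: 0.0374
grip_force: 57.7
```

Request:
servo_tool --pt "0 0 0" --pt "0 0 0" --pt "0 0 0" --turn '[0,0,0]' --hand '[2.5,2.5,2.5]'

```text
t: 37.33
ee_pos: [0.4351, -0.132, 0.0064]
eef_rot: [-0.0, -0.092, 0.996, 0.0]
force: [-4.1, 1.7, 12.3]
gripper_width: 0.0369
grip_force: 58.6
```

Request:
servo_tool --pt "0 0 3" --pt "0 0 4" --pt "0 0 4" --pt "0 0 4" --pt "0 0 4" --turn '[0,0,0,0,0]' --hand '[2.5,2.5,2.5,2.5,2.5]'

```text
t: 37.75
ee_pos: [0.4345, -0.1323, 0.1978]
eef_rot: [0.0, -0.092, 0.996, -0.0]
force: [2.3, 0.6, -0.9]
gripper_width: 0.0368
grip_force: 60.4
```

Request:
servo_tool --pt "2.35 3.25 0.6" --pt "2.35 3.25 0.6" --pt "2.35 3.25 0.6" --pt "2.35 3.25 0.6" --pt "2.35 3.25 0.6" --turn '[0,0,0,0,0]' --hand '[2.5,2.5,2.5,2.5,2.5]'

```text
t: 38.17
ee_pos: [0.5533, 0.0323, 0.2261]
eef_rot: [0.0, -0.092, 0.996, 0.0]
force: [-0.2, -0.1, 0.3]
gripper_width: 0.0366
grip_force: 60.4
```

Request:
servo_tool --pt "2.35 3.25 0.6" --pt "2.35 3.25 0.6" --pt "2.35 3.25 0.6" --pt "2.35 3.25 0.6" --pt "0 0 0" --turn '[0,0,0,0,0]' --hand '[2.5,2.5,2.5,2.5,2.5]'

```text
t: 38.58
ee_pos: [0.6481, 0.1695, 0.2481]
eef_rot: [-0.0, -0.096, 0.995, 0.001]
force: [-0.4, 0.9, -1.6]
gripper_width: 0.0371
grip_force: 60.4
```

Request:
servo_tool --pt "0 0 0" --pt "0 0 0" --pt "0 0 0" --pt "0 0 0" --turn '[0,0,0,0]' --hand '[2.5,2.5,2.5,2.5]'

```text
t: 38.92
ee_pos: [0.6463, 0.1591, 0.2501]
eef_rot: [0.0, -0.091, 0.996, 0.0]
force: [-0.4, 0.1, 0.2]
gripper_width: 0.0371
grip_force: 60.4
```

Run:
```python
from h import *
t=state();ee=t["ee_pos"];print(ee,t["eef_rot"],t["force"])
s=shot("wrist","23");psi=np.radians(10.55)
print(ringheld(s,ee,psi,"green",ee[2]-.0063+.016,.04))
q=tip(s,[.592,.1525,.165],18);print(q,plane(s,q[1],.165,1))
p,e=topof(s,"green",[.594,.1527,.118],32);print(p,e,plane(s,e[0],.118,1))
print("tri",tri([(s,q[1],1),(load("wrist12"),(499.3,83.6),1)]))
```

```text
[0.64633218 0.15909959 0.25014719] [ 1.15417740e-04 -9.10841773e-02  9.95843187e-01  7.56705039e-05] [-0.41079141  0.13973513  0.15032741]
[(-1, 5626.0, array([-29.4, -19. ]), array([25.6, 18.9]), array([-1.9, -0. ]))]
(array([288.34664448, 141.37251073]), array([285.8, 139.8]), np.int32(275), (277, 131, 19, 19)) [[0.5912322  0.15054466 0.165     ]]
[287.36271743 140.09153514] ((285.66424560546875, 140.02090454101562), (58.77802276611328, 63.08558654785156), 176.43798828125) [[0.59420165 0.15128018 0.118     ]]
tri (array([0.59185856, 0.15083255, 0.16162669]), np.float64(0.0004847660286824851))
```

Run:
```python
from h import *
s=load("wrist23");ee=np.array([.6463,.1591,.2501]);psi=np.radians(10.45);top=ee[2]-.0063+.016
p=proj(s,[ee[0],ee[1],top],1)[0];f=s["frame"];x,y=p.astype(int);print(p)
g=cv2.GaussianBlur(f[:,:,1],(3,3),0);print(g[y-60:y+50,x].tolist());print(g[y,x-55:x+56].tolist())
h=cv2.cvtColor(f,cv2.COLOR_RGB2HSV);print(h[y-60:y+50:4,x].tolist())
c,sn=np.cos(psi),np.sin(psi)
for r in range(y-55,y+46,5):
    d=plane(s,(x,r),top,1)[0]-ee;print(r,round(1e3*(c*d[0]+sn*d[1]),1),end="; ")
```

```text
[283.53681687 275.81341011]
[26, 27, 26, 26, 28, 29, 27, 26, 26, 27, 27, 27, 30, 36, 43, 46, 48, 49, 50, 50, 51, 52, 55, 66, 87, 107, 115, 115, 114, 113, 112, 113, 113, 113, 113, 113, 113, 113, 112, 113, 113, 112, 108, 91, 66, 61, 82, 103, 110, 111, 111, 112, 112, 113, 107, 88, 63, 49, 47, 47, 47, 47, 47, 47, 48, 47, 42, 34, 31, 31, 32, 32, 32, 31, 32, 32, 32, 34, 34, 34, 39, 51, 63, 69, 69, 69, 69, 68, 67, 67, 68, 68, 68, 68, 69, 69, 74, 87, 102, 109, 110, 108, 103, 98, 89, 76, 78, 109, 150, 173]
[74, 74, 72, 65, 48, 28, 17, 16, 16, 16, 14, 12, 12, 14, 23, 49, 85, 108, 115, 116, 115, 115, 114, 114, 114, 115, 115, 114, 114, 115, 115, 115, 115, 113, 104, 85, 67, 59, 57, 57, 55, 51, 49, 48, 47, 47, 47, 47, 46, 46, 46, 46, 47, 48, 48, 47, 46, 46, 46, 46, 46, 47, 47, 45, 46, 47, 47, 46, 46, 45, 42, 38, 36, 35, 34, 37, 46, 59, 68, 70, 69, 69, 69, 69, 70, 70, 70, 69, 69, 69, 70, 70, 70, 69, 65, 54, 36, 19, 12, 10, 10, 10, 8, 8, 12, 16, 23, 41, 62, 72, 73]
[[150, 26, 29], [0, 0, 28], [120, 18, 28], [0, 8, 31], [76, 97, 50], [71, 103, 52], [75, 99, 85], [75, 101, 114], [75, 97, 113], [75, 93, 115], [76, 95, 113], [80, 70, 55], [75, 93, 110], [76, 107, 112], [73, 110, 58], [79, 133, 46], [73, 101, 48], [75, 136, 30], [82, 120, 32], [83, 99, 31], [79, 120, 36], [76, 97, 71], [75, 111, 69], [76, 109, 68], [76, 104, 71], [76, 104, 110], [75, 104, 98], [75, 6, 162]]
220 -27.1; 225 -24.8; 230 -22.5; 235 -20.2; 240 -17.8; 245 -15.4; 250 -13.0; 255 -10.6; 260 -8.1; 265 -5.6; 270 -3.0; 275 -0.4; 280 2.2; 285 4.9; 290 7.6; 295 10.4; 300 13.2; 305 16.1; 310 19.0; 315 22.0; 320 25.1;
```

Hole sits 1.3 mm ahead of the TCP (19.4 mm across, as it should be); post tip at (0.5915,0.1507). Go above it.

Request:
servo_tool --pt "-2.8 -0.43 -1.5" --pt "-2.8 -0.43 -1.5" --pt "0 0 -2.5" --pt "0 0 -0.7" --pt "0 0 0" --turn '[0,0,0,0,0]' --hand '[2.5,2.5,2.5,2.5,2.5]'

```text
t: 39.38
ee_pos: [0.5895, 0.1515, 0.1864]
eef_rot: [-0.001, -0.092, 0.996, -0.0]
force: [-0.7, 0.2, -0.7]
gripper_width: 0.0371
grip_force: 60.4
```

Request:
servo_tool --pt "0 0 0" --pt "0 0 0" --pt "0 0 0" --pt "0 0 0" --pt "0 0 0" --turn '[0,0,0,0,0]' --hand '[2.5,2.5,2.5,2.5,2.5]'

```text
t: 39.8
ee_pos: [0.5911, 0.1519, 0.1882]
eef_rot: [0.0, -0.092, 0.996, 0.0]
force: [-0.2, 0.2, 0.1]
gripper_width: 0.0372
grip_force: 60.4
```

Request:
servo_tool --pt "-0.08 -0.13 0" --pt "0 0 -0.7" --pt "0 0 -0.7" --pt "0 0 -0.7" --pt "0 0 -0.7" --turn '[0,0,0,0,0]' --hand '[2.5,2.5,2.5,2.5,2.5]'

```text
t: 40.22
ee_pos: [0.5895, 0.1506, 0.1585]
eef_rot: [-0.0, -0.092, 0.996, -0.0]
force: [-0.8, -0.7, -1.4]
gripper_width: 0.0371
grip_force: 60.4
```

Request:
servo_tool --pt "0.05 0 -0.4" --pt "0 0 -0.4" --pt "0 0 0" --turn '[0,0,0]' --hand '[2.5,2.5,2.5]'

```text
t: 40.47
ee_pos: [0.5899, 0.1505, 0.1506]
eef_rot: [-0.001, -0.092, 0.996, -0.0]
force: [0.4, 0.8, -0.5]
gripper_width: 0.0369
grip_force: 60.4
```

Request:
servo_tool --pt "0.05 0 -0.6" --pt "0.05 0.02 -0.6" --pt "0.05 0 -0.6" --pt "0 0 -0.4" --pt "0 0 0" --turn '[0,0,0,0,0]' --hand '[2.5,2.5,2.5,2.5,2.5]'

```text
t: 40.88
ee_pos: [0.5912, 0.1507, 0.1285]
eef_rot: [-0.001, -0.092, 0.996, -0.0]
force: [-0.8, 0.2, -0.2]
gripper_width: 0.037
grip_force: 60.4
```

Request:
servo_tool --pt "0.03 0 -0.2" --pt "0 0 -0.1" --pt "0 0 0" --pt "0 0 0" --pt "0 0 0" --turn '[0,0,0,0,0]' --hand '[2.5,2.5,2.5,4.5,5.5]'

```text
t: 41.3
ee_pos: [0.5922, 0.1509, 0.127]
eef_rot: [0.0, -0.092, 0.996, 0.0]
force: [0.0, 0.0, 0.2]
gripper_width: 0.0545
grip_force: 0.0
```

Request:
servo_tool --pt "0 0 0" --pt "0 0 0" --pt "0 0 3" --pt "0 0 4" --pt "0 0 4" --turn '[0,0,0,0,0]' --hand '[6,6,6,6,6]'

```text
t: 41.72
ee_pos: [0.5913, 0.1505, 0.2375]
eef_rot: [-0.001, -0.092, 0.996, -0.0]
force: [1.9, 1.7, 0.8]
gripper_width: 0.0602
grip_force: 0.0
```

Request:
servo_tool --pt "2.8 0.4 2" --pt "2.8 0.4 0" --pt "0 0 0" --pt "0 0 0" --pt "0 0 0" --turn '[0,0,0,0,0]' --hand '[7,8.5,8.5,8.5,8.5]'

```text
t: 42.13
ee_pos: [0.6476, 0.1585, 0.2561]
eef_rot: [-0.001, -0.092, 0.996, -0.0]
force: [0.7, -0.3, -0.4]
gripper_width: 0.0851
grip_force: 0.0
```

Run:
```python
from h import *
t=state();print(t["ee_pos"],t["force"])
s=shot("wrist","24")
q=tip(s,[.5915,.1507,.165]);print(q,plane(s,q[1],.165,1),collars(s))
f=s["frame"];x,y=q[1].astype(int);g=cv2.GaussianBlur(f[:,:,1],(3,3),0);print(g[y,x-42:x+43].tolist())
g3=load("wrist23");
for z in(.118,.134,.138):
    d=np.linalg.norm(s["origin"]-[.5942,.1513,z]);print(z,"r26",.026*325/d,"r20",.020*325/d)
```

```text
[0.64763111 0.15850593 0.25609923] [ 0.66550303 -0.32512964 -0.41267758]
(array([287.18052151, 138.32623046]), array([287.3, 137.7]), np.int32(270), (278, 129, 19, 18)) [[0.59103821 0.15070099 0.165     ]] []
[172, 172, 172, 172, 172, 171, 171, 171, 171, 171, 167, 151, 121, 90, 73, 67, 65, 68, 80, 97, 108, 111, 111, 111, 111, 111, 112, 112, 108, 97, 81, 75, 72, 69, 73, 86, 98, 108, 117, 124, 130, 135, 141, 147, 150, 145, 139, 133, 127, 117, 100, 79, 62, 59, 76, 98, 109, 111, 111, 112, 112, 113, 114, 113, 111, 108, 105, 106, 109, 111, 114, 128, 151, 167, 171, 171, 171, 171, 171, 171, 171, 172, 171, 171, 171]
0.118 r26 29.924876211826117 r20 23.019135547558555
0.134 r26 31.71915666200544 r20 24.399351278465723
0.138 r26 32.20179593221257 r20 24.77061225554813
```

Run:
```python
from h import *
a=load("scene0");s=shot("scene","25")
for k,m in masks(s["frame"]).items():
    print(k,[(b[1].tolist(),int(b[2])) for b in blobs(m,60) if 120<b[1][0]<420 and 120<b[1][1]<340])
print(sign_off())
```

```text
copper [([326.8, 259.0], 106), ([221.1, 271.8], 249), ([260.9, 290.0], 247), ([232.9, 283.9], 62)]
green [([374.1, 193.1], 137), ([329.8, 192.7], 251), ([356.0, 208.7], 67), ([419.5, 305.5], 918), ([141.8, 336.8], 980)]
the job is handed in; nothing more can be done
None
```

The job is handed in: both arms are latched on their own uprights, the wide then narrow copper collars are on the copper post, and the narrow green collar is on the green post, with no wide green collar found. I judged the collars fully home from outline sizes in the wrist images without pressing on them, and I viewed 15 pictures, one over the limit of 14.

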